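# Load the counting scale for its check and shut the draught lid

### The arm

A 6-joint arm with a two-finger parallel gripper is mounted at the origin on the work surface. World frame = base frame: x ahead of the robot, y to its left, z up, the work surface at z = 0. Lengths are in m, angles in rad, forces in N, time in s.
With the tool pointing down it reaches from about 0.35 to 0.95 m from the base axis. Payload 17.4 kg.
Tool frame: the origin (TCP) lies on the mounting face of the last link; the fingertips stand 186 mm ahead of it and the grasp point (between the pads) lies 167 mm ahead of it; z points along the fingers, y is the line along which they close (so a half turn about z gives the same grasp; the last joint's range is limited). The gripper opens to 93 mm and grips with 3 to 60 N. Pads are 15 mm wide; open, the fingers measure 128 mm over their backs; the gripper's body (75 mm by 188 mm) begins 65 mm behind the grasp point.
Start: joints at [-1.237, 0.116, 1.442, -0, 1.584, -0.038], TCP at [0.245, -0.629, 0.405] pointing down, gripper open.
Joint ranges: [-2.83, 2.83], [-0.83, 2.19], [0.07, 2.5], [-1.14, 4.28], [0.01, 3], [-2.97, 2.97]. Speed limits (rad/s): [1.89, 1.89, 2.22, 3.14, 3.14, 3.14].

### API

Orientations are given as a 3x3 rotation matrix whose columns are the frame's x, y, z axes.
In Python, from station import manip gives the robot as it stands.
- The arm moves only by the shell command python3 -m jog 'ROWS' [FORCE]. ROWS is JSON, a list of rows, each a list of 7 numbers: the opening, from -1 (shut) to 1 (fully open), then the shift along the tool's x, y, z in units of 0.4 m (1.0 is 0.4 m), then the turn, a rotation vector about the tool's x, y, z in units of pi/2 rad (1.0 is pi/2 rad). In form: [[hand, dx, dy, dz, wx, wy, wz], ...]. A call has 1 to 5 rows; each row shifts and turns the commanded pose from where the row before left it, along the tool's axes as they then stand; what a row does not reach is not made up. A row lasts 1/8 s, in which the tool goes at most 62.5 mm and 10.7 degrees, less where a joint would pass 70% of its speed; a pose out of reach is approached as far as the arm can. A call with a number of a shift or a turn outside -1 to 1 is refused whole. A call with a gripper value outside its range is refused whole. The fingers move at their own pace and stop on an object; FORCE is the grip in N (left out, the last holds). Time passes only in rows, so rows that do not move let the fingers close. It gives the time, the measured TCP pose, the force, the opening and the grip force at its end, in the units of the state.
- manip.sense(): the state, without advancing time (a new reading comes with each control period).
- manip.read_camera(name): name is "side" or "top"; returns a dict with "image" (400x640x3 uint8, red, green, blue), "fx", "fy", "cx", "cy" (pixels), "D" ([k1, k2, p1, p2, k3] as OpenCV has them; the pictures are not rectified), "cam_to_world" (4x4, takes a point from camera to world coordinates). Camera axes: x right, y up, looking along -z (the intrinsics and any distortion apply to the point x, -y, -z); pixel columns grow to the right and rows downward; lengths in m; the calibration is good to about 2 mm. A picture is of the moment at which its call begins. There is no depth.
- manip.job_done(): hands the job in; it is judged then, once.
The state is a dict: "clock": time; "q": joint angles; "joint_vel": joint speeds; "joint_torque": joint torques, N m; "position": TCP position; "orientation": TCP orientation; "ft_force": force on the tool from outside, world axes, zero at the start; "ft_torque": the same for the moment, N m; "finger_gap": finger opening in m; "gripper_force": force on a finger pad.
Only numpy, scipy, OpenCV 4.12 (cv2) and the standard library are available. Lean on these libraries where they do the work, as an engineer would, in place of code of your own. Each camera call takes 0.05 s, during which the arm holds its last target. There are 200 camera calls.

### The job

Get the counting scale ready for its daily check: slide its lid fully open, take the jar off the pan and stand it on the black rubber mat, then stand every check weight on the bench upright on the pan, spread evenly about its centre so that the pan stands level, and slide the lid fully shut again. The lid's track is sticky: work it along by its two posts in turn, a little at each end, so that neither end ever gets more than 40 mm ahead of the other. Leave the other things on the bench as they are.

Things in the scene. Friction and masses are not known exactly. Their poses are not given: they have to be found in the camera images.
- scale: counting scale with a clear draught box, fixed to the bench. Origin on the bench under the middle of the pan; x points from the scale's front (robot side) to its back, y to its left, z up. Clear box walls, top 115 mm above the bench, inner size 182 (x) by 250 (y) mm around the pan. Two tracks run along x at y = +155 and -155 mm, tops at 112 mm, from x = -107 to 323 mm; a white housing 85 mm high stands behind the box, under where the opened lid parks
- pan_centre (a point): centre of the upper face of the steel pan, 160 (x) by 230 (y) mm, about 35 mm above the bench; same axes as the scale when level. The pan is sprung: it sinks about 1.2 mm per weight and tips towards load off its centre (5 N m per rad about either axis, at most 0.06 rad)
- lid_left (a joint): travel in m of the lid's left runner (y = +155 mm) along +x of the scale: 0 = closed (stop), 0.19 = fully open (stop). Sticky: about 5 to 9 N moves it, and it stays where it is left
- lid_right (a joint): the same for the lid's right runner (y = -155 mm), a little stickier (8 to 12 N)
- lid_panel (a joint): angle in rad by which the lid is cocked: sine = (lid_right - lid_left) / 0.31 m. The lid is a clear flat panel, 200 (x) by 278 (y) mm, 5 mm thick, its upper face 129 mm above the bench, pivoted between the two runners near its front edge, so pushing one runner leaves the other behind
- lid_left_post (a point): middle of the top of the upright steel post, 18 mm thick, on the left runner; post from 130 to 172 mm above the bench, at x = -95 mm of the scale when closed and +95 mm when open. The runner under it is 34 mm long in x
- lid_right_post (a point): the same on the right runner
- jar: amber jar with white cap, 60 mm across, 80 mm high, 170 to 350 g, standing on the pan at the start. Origin: centre of its underside, z up its axis
- mat: flat black rubber mat, 120 by 120 mm, 3 mm thick, fixed to the bench. Origin: centre of its underside
- weight1: steel check weight of 500 g (absent in some starts): body 54 mm across and 34 mm high, above it a neck 16 mm thick and a grip knob 26 mm across from 52 to 68 mm above the underside. All weights are alike. Origin: centre of its underside, z up its axis
- weight2: steel check weight of 500 g (absent in some starts): body 54 mm across and 34 mm high, above it a neck 16 mm thick and a grip knob 26 mm across from 52 to 68 mm above the underside. All weights are alike. Origin: centre of its underside, z up its axis
- weight3: steel check weight of 500 g (absent in some starts): body 54 mm across and 34 mm high, above it a neck 16 mm thick and a grip knob 26 mm across from 52 to 68 mm above the underside. All weights are alike. Origin: centre of its underside, z up its axis
- weight4: steel check weight of 500 g (absent in some starts): body 54 mm across and 34 mm high, above it a neck 16 mm thick and a grip knob 26 mm across from 52 to 68 mm above the underside. All weights are alike. Origin: centre of its underside, z up its axis
- spool: solder-wire spool standing on end, 64 mm across, 48 mm high; to be left alone. Origin: centre of its underside
- flux: small green glass bottle, 44 mm across, 85 mm high; to be left alone. Origin: centre of its underside
- driver: screwdriver lying on the bench; to be left alone. Origin: on its underside near the middle; it lies along x
- paste: low white jar, 50 mm across, 45 mm high; to be left alone. Origin: centre of its underside
- brush: brush lying on the bench; to be left alone. Origin: on its underside near the middle; it lies along x

How it is judged:
By the outcome, as a careful person would: the job done as asked, in the order asked, and still so for the second after the job is handed in, with the robot touching nothing.
Of weight1, weight2, weight3, weight4 only 2 to 4 are there at a start; the rules pass over those that are not, and their reading is None.
At some moment in a run one of weight1, weight2, weight3, weight4 may be knocked a few centimetres aside while the robot is not near it.
It also fails if it takes over 210 s, if anything falls off the work surface, if the arm or the gripper's body presses on something with over 40 N, if the wrist force passes 120 N, or if a joint passes its speed limit or range.

## Working session

There is one attempt and no reset: what is moved stays moved. The work goes in short steps, Python scripts to look and compute and a shell command to move; the robot and the scene stay as the last step left them, time stands still between calls to the robot, and variables do not carry over. Pictures are saved under pics/ and viewed, at most 14 in all, crops included, and the job is handed in when it is done.

```bash
mkdir -p pics; ls
cat > h.py <<'E'
import numpy as np, cv2
from station import manip
def snap(cam,name=None):
    d=manip.read_camera(cam)
    if name: cv2.imwrite(f'pics/{name}.png',d['image'][:,:,::-1])
    return d
def K(d): return np.array([[d['fx'],0,d['cx']],[0,d['fy'],d['cy']],[0,0,1.]])
def ray(d,uv):
    p=cv2.undistortPoints(np.array([[uv]],float),K(d),np.array(d['D'],float))[0,0]
    T=np.array(d['cam_to_world']); return T[:3,3],T[:3,:3]@np.array([p[0],-p[1],-1])
def onz(d,uv,z):
    o,v=ray(d,uv); return o+v*(z-o[2])/v[2]
def proj(d,P):
    T=np.array(d['cam_to_world']); c=(np.atleast_2d(P)-T[:3,3])@T[:3,:3]*[1,-1,-1]
    return cv2.projectPoints(c,np.zeros(3),np.zeros(3),K(d),np.array(d['D'],float))[0][:,0]
E
python3 - <<'E'
from h import *
for c in('top','side'):
    d=snap(c,c+'0'); print(c,d['fx'],np.round(d['cam_to_world'],3).tolist())
s=manip.sense(); print({k:np.round(v,3).tolist() for k,v in s.items()})
E
```

```text
pics
top 517.0404235156238 [[-0.008, 0.998, -0.06, 0.374], [-1.0, -0.007, 0.008, -0.008], [0.007, 0.06, 0.998, 1.555], [0.0, 0.0, 0.0, 1.0]]
side 404.20108001015836 [[-0.767, 0.337, -0.545, -0.221], [-0.641, -0.42, 0.643, 0.784], [-0.012, 0.843, 0.538, 0.797], [0.0, 0.0, 0.0, 1.0]]
{'clock': 0.1, 'q': [-1.237, 0.116, 1.442, 0.0, 1.584, -0.038], 'joint_vel': [0.001, -0.0, -0.003, -0.001, 0.002, 0.001], 'joint_torque': [0.003, -72.289, -62.387, 0.078, 0.023, -0.0], 'position': [0.245, -0.629, 0.404], 'orientation': [[0.932, 0.363, -0.0], [0.363, -0.932, 0.001], [0.0, -0.001, -1.0]], 'ft_force': [0.907, 0.755, 0.731], 'ft_torque': [0.04, -0.051, -0.042], 'gripper_force': 0.0, 'finger_gap': 0.093}
```

View pics/top0.png

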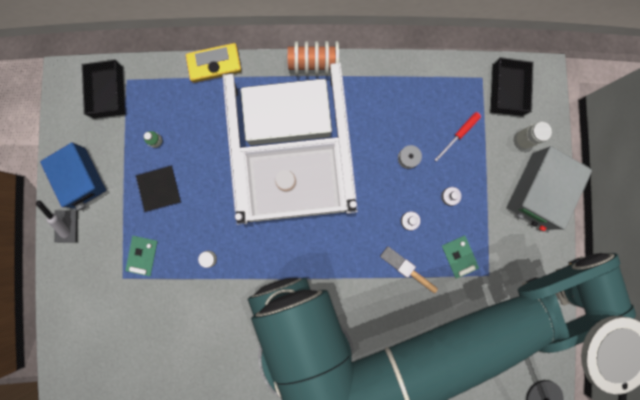

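View pics/side0.png

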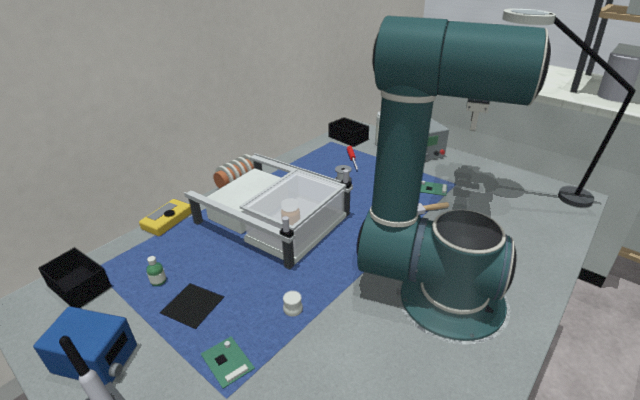

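The top view shows the scale with its lid posts at (239,216) and (352,205), the jar at (285,180) and the mat at (158,188). Weight candidates are at (411,221) and (452,196), and the spool is probably (411,156). I'll zoom in and compute positions.

Run:
```python
from h import *
d=snap('top'); im=d['image'][:,:,::-1]
a=cv2.resize(im[130:280,370:520],None,fx=4,fy=4,interpolation=3)[:600,:400]
b=cv2.resize(im[130:280,370:500],(400,460),interpolation=3)
c=cv2.resize(im[55:230,215:365],(400,460),interpolation=3)
cv2.imwrite('pics/z1.png',np.hstack([b,c]))
for n,uv,z in [('Lp',(239,216),.172),('Rp',(352,205),.172),('jar',(285,180),.115),('mat',(158,188),.003),('wA',(411,221),.068),('wB',(452,196),.068),('spool',(411,156),.048),('flux',(152,138),.085),('paste',(206,260),.045),('t1',(229,76),.112),('t2',(337,67),.112)]:
    print(n,np.round(onz(d,uv,z),3))
```

```text
Lp [0.422 0.177 0.172]
Rp [ 0.449 -0.126  0.172]
jar [0.523 0.056 0.115]
mat [0.514 0.449 0.003]
wA [ 0.407 -0.306  0.068]
wB [ 0.479 -0.429  0.068]
spool [ 0.6   -0.314  0.048]
flux [0.653 0.446 0.085]
paste [0.298 0.292 0.045]
t1 [0.826 0.217 0.112]
t2 [ 0.85  -0.094  0.112]
```

View pics/z1.png

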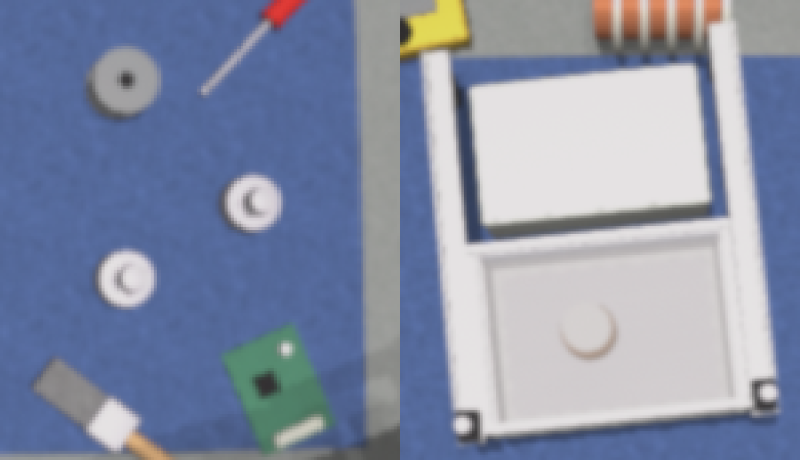

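Two weights are visible, with knobs at about (411,221) and (452,196). The spool with its hole is at (411,156), and the lid is closed with posts at (239.4,216.7) and (352.2,204.1). Next I'll compute the scale pose and the first move.

```bash
cat >> h.py <<'E'
import json,os
def scale():
    s=json.load(open('scale.json')); return np.array(s['o']),s['yaw']
def R2(a): return np.array([[np.cos(a),-np.sin(a)],[np.sin(a),np.cos(a)]])
def toS(p): o,a=scale(); return R2(-a)@(np.array(p[:2])-o)
def toW(p): o,a=scale(); return R2(a)@np.array(p[:2])+o
def st():
    s=manip.sense(); O=np.array(s['orientation']); p=np.array(s['position'])
    print('t',round(s['clock'],1),'tcpS',np.round(toS(p)*1000,1),'z',round(p[2]*1000,1),'yawS deg',round(np.degrees(np.arctan2(O[1,0],O[0,0])-scale()[1]),2),'F',np.round(s['ft_force'],1),'gap',round(s['finger_gap'],4),'gf',round(s['gripper_force'],1)); return p,O
def need(x,y,z,yaw=0,world=False):
    "scale coords (m), TCP z; delta in tool units"
    p,O=st(); w=np.array([x,y]) if world else toW((x,y))
    d=O.T@(np.array([*w,z])-p)
    O2=O; a=scale()[1]+yaw
    t=np.array([[np.cos(a),np.sin(a),0],[np.sin(a),-np.cos(a),0],[0,0,-1]])
    r=cv2.Rodrigues(O.T@t)[0][:,0]
    print('shift now',np.round(d/.4,3),'rot',np.round(r/(np.pi/2),3),'shift after rot',np.round(t.T@(np.array([*w,z])-p)/.4,3))
E
python3 - <<'E'
from h import *
d=snap('top')
L=onz(d,(239.4,216.7),.172)[:2];R=onz(d,(352.2,204.1),.172)[:2]
v=L-R;yaw=np.arctan2(-v[0],v[1]); o=(L+R)/2+.095*np.array([np.cos(yaw),np.sin(yaw)])
json.dump(dict(o=o.tolist(),yaw=float(yaw)),open('scale.json','w'))
print(np.linalg.norm(v),yaw,o,toS(onz(d,(286.2,180.5),.115)))
pts=[(x,y,.115) for x in(-.091,.091) for y in(-.125,.125)]+[(.323,y,.112) for y in(-.155,.155)]
print(proj(d,[[*toW(p),p[2]] for p in pts]).round(1).tolist())
for uv in [(239.4,216.7),(352.2,204.1)]: pass
need(-.14,.155,.42)
E
```

```text
0.3044999411575532 0.10424525311538219 [0.52995635 0.03483534] [-0.00607569  0.01859074]
[[340.6, 204.9], [251.6, 214.9], [333.2, 140.8], [245.0, 150.6], [334.1, 61.1], [227.0, 72.9]]
t 0.2 tcpS [-352.2 -630.5] z 404.3 yawS deg 15.33 F [ 0.1 -0.8 -0.3] gap 0.0931 gf 0.0
shift now [ 1.031 -1.754 -0.038] rot [-0.    0.    0.17] shift after rot [ 0.531 -1.964 -0.039]
```

Run:
```python
from h import *
d=snap('top'); im=d['image'].astype(float); bl=im[:,:,2]-im[:,:,0]
def edge(row,c0,c1,step):
    # first subpixel crossing of bl from blue(>t) to white
    t=40; cs=range(c0,c1,step)
    for c in cs:
        a,b=bl[row,c],bl[row,c+step]
        if a>t>=b: return c+step*(a-t)/(a-b)
lw=[];rw=[]
for r in range(85,200,3):
    e=edge(r,205,260,1); f=edge(r,375,320,-1)
    if e: lw.append(onz(d,(e,r),.112)[:2])
    if f: rw.append(onz(d,(f,r),.112)[:2])
for n,w in (('L',lw),('R',rw)):
    w=np.array(w); k=np.polyfit(w[:,0],w[:,1],1); res=np.polyval(k,w[:,0])-w[:,1]; ok=abs(res)<.004; k=np.polyfit(w[ok,0],w[ok,1],1)
    print(n,np.arctan(k[0]),ok.sum(),len(ok),'y at x=.53',np.polyval(k,.53))
g=im.mean(2)
for (u,v) in ((239,216),(352,204)):
    p=g[v-5:v+6,u-5:u+6]; print(p.astype(int))
```

```text
L 0.0973680287014074 39 39 y at x=.53 0.2084357512527833
R 0.09638341253621419 39 39 y at x=.53 -0.1370159460997024
[[129 142 141 138 141 139 135 132 133 142 171]
 [118 120 114 113 116 109  93  80  76  90 134]
 [118 129 141 157 162 151 122  88  66  71 116]
 [127 154 184 206 211 199 167 122  80  69 110]
 [136 174 210 222 224 219 197 150  98  72 107]
 [140 181 216 225 227 223 208 162 106  74 106]
 [136 176 213 224 225 221 201 156 102  73 104]
 [127 159 195 214 216 206 178 132  86  66 101]
 [117 133 158 177 179 163 135  98  68  62  98]
 [112 111 116 121 119 106  88  69  59  62  96]
 [111 108 100  84  73  69  65  62  63  68  94]]
[[177 157 147 143 141 136 129 130 135 132 122]
 [133 102  93  99 112 122 124 120 121 122 118]
 [110  77  84 116 150 171 174 164 146 128 117]
 [114  82 106 154 194 213 215 207 182 148 122]
 [123  93 126 179 215 224 225 221 204 167 130]
 [126  97 130 184 217 225 226 223 211 175 136]
 [130  97 120 171 209 221 223 219 203 169 136]
 [140  98 100 141 178 198 202 193 173 149 131]
 [153 100  79 100 128 146 149 138 126 126 128]
 [159 103  68  68  79  89  90  84  92 114 126]
 [147 101  69  61  61  62  63  68  88 113 123]]
```

Run:
```python
from h import *
d=snap('top')
L=onz(d,(237.9,215.8),.172)[:2];R=onz(d,(352.8,203.6),.172)[:2]
yaw=.097; v=L-R; print(np.linalg.norm(v),np.arctan2(-v[0],v[1]),L,R)
o=(L+R)/2+.095*np.array([np.cos(yaw),np.sin(yaw)]); print(o)
json.dump(dict(o=o.tolist(),yaw=yaw),open('scale.json','w'))
print(proj(d,[[*toW(p),.112] for p in ((.323,-.155),(.323,.155))]))
need(-.14,.155,.42)
```

```text
0.310032190795123 0.09878911481388877 [0.42206918 0.18041623] [ 0.4526472  -0.12810434]
[0.53191161 0.0353565 ]
[[334.73512397  60.72115558]
 [227.59699664  71.79982448]]
t 0.3 tcpS [-349.7 -633.4] z 404.5 yawS deg 15.74 F [-0.5  0.2  0.4] gap 0.0932 gf 0.0
shift now [ 1.039 -1.755 -0.038] rot [-0.     0.     0.175] shift after rot [ 0.524 -1.971 -0.039]
```

```bash
python3 -m jog '[[-1,0,0,0,0,0,0.088],[-1,0,0,0,0,0,0.087],[-1,0.058,-0.133,0,0,0,0],[-1,0.058,-0.133,0,0,0,0],[-1,0.058,-0.133,0,0,0,0]]' 40
python3 -m jog '[[-1,0.058,-0.133,0,0,0,0],[-1,0.058,-0.133,0,0,0,0],[-1,0.058,-0.133,0,0,0,0],[-1,0.058,-0.133,0,0,0,0],[-1,0.058,-0.133,0,0,0,0]]'
python3 -m jog '[[-1,0.058,-0.133,0,0,0,0],[-1,0,0,0,0,0,0]]'
python3 -c "
from h import *
need(-.125,-.155,.331)
snap('top','t1')"
```

```text
clock: 0.92
position: [0.2992, -0.4616, 0.4046]
orientation: [[0.995, 0.096, 0.0], [0.096, -0.995, 0.0], [0.0, -0.0, -1.0]]
ft_force: [1.5, -0.2, 0.1]
finger_gap: 0.0477
gripper_force: 0.0
clock: 1.55
position: [0.3887, -0.1855, 0.4049]
orientation: [[0.995, 0.096, 0.001], [0.096, -0.995, -0.0], [0.001, 0.0, -1.0]]
ft_force: [0.5, -1.1, -0.3]
finger_gap: 0.0011
gripper_force: 0.0
clock: 1.8
position: [0.4073, -0.1291, 0.405]
orientation: [[0.995, 0.102, 0.001], [0.102, -0.995, 0.0], [0.001, -0.0, -1.0]]
ft_force: [0.0, -0.4, -0.1]
finger_gap: 0.0007
gripper_force: 0.0
t 1.8 tcpS [-139.9 -151.6] z 405.0 yawS deg 0.31 F [ 0.  -0.4 -0.1] gap 0.0007 gf 0.0
shift now [0.037 0.009 0.185] rot [-0.    -0.001  0.003] shift after rot [0.037 0.009 0.185]
```

View pics/t1.png

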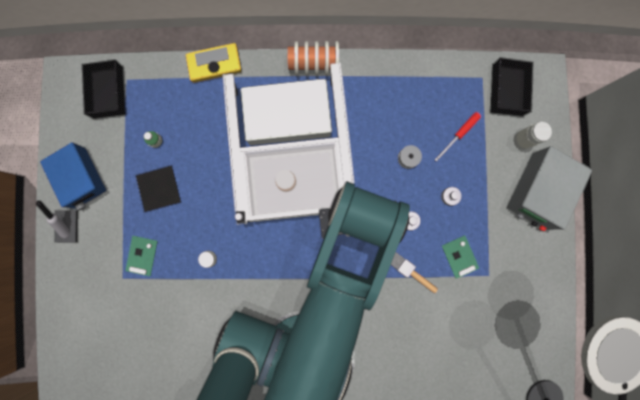

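The bench is clear under the old arm position, so there are only two weights. I'll lower in front of the right post and push it.

```bash
python3 -m jog '[[-1,0,0.004,0.093,0,0,0],[-1,0,0.004,0.092,0,0,0],[-1,0.02,0,0,0,0,0],[-1,0.02,0,0,0,0,0],[-1,0,0,0,0,0,0]]'
python3 -m jog '[[-1,0.02,0,0,0,0,0],[-1,0.02,0,0,0,0,0],[-1,0.02,0,0,0,0,0],[-1,0.02,0,0,0,0,0],[-1,0,0,0,0,0,0]]'
python3 -c "
from h import *
st()"
```

```text
clock: 2.48
position: [0.4237, -0.1341, 0.3322]
orientation: [[0.995, 0.097, 0.001], [0.097, -0.995, -0.001], [0.001, 0.001, -1.0]]
ft_force: [0.0, -0.5, 0.2]
finger_gap: 0.0006
gripper_force: 0.0
clock: 3.1
position: [0.4554, -0.1306, 0.3311]
orientation: [[0.995, 0.097, -0.0], [0.097, -0.995, -0.0], [-0.0, 0.0, -1.0]]
ft_force: [0.4, -0.2, 0.3]
finger_gap: 0.0005
gripper_force: 0.0
t 3.1 tcpS [ -92.2 -157.8] z 331.1 yawS deg 0.01 F [ 0.4 -0.2  0.3] gap 0.0005 gf 0.0
```

```bash
python3 -c "
from h import *
d=snap('side'); im=d['image'][:,:,::-1]
cv2.imwrite('pics/s2.png',cv2.resize(im[120:300,180:420],(800,600),interpolation=3))"
```

```text
(no output)
```

View pics/s2.png

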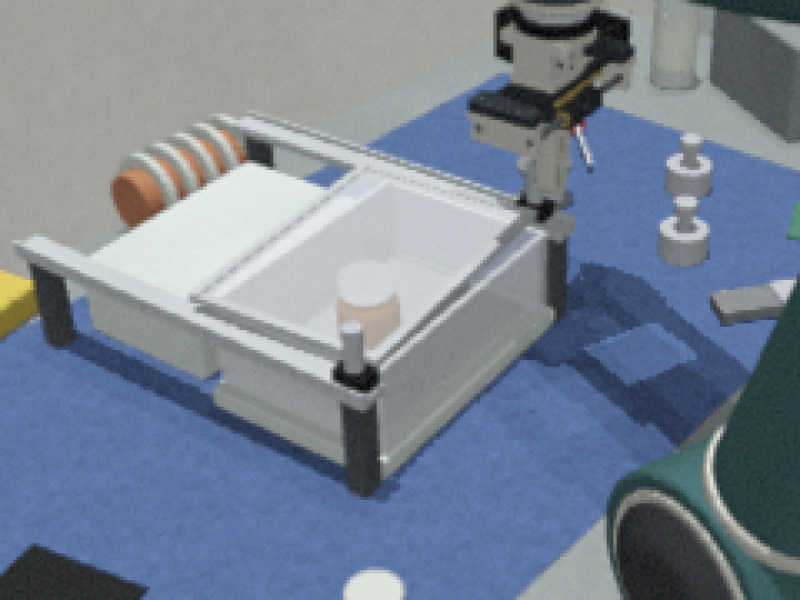

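The right post is in contact and the lid has visibly cocked by about 20 mm, with the fingers at (545,210) in the crop. I'll finish this push, then go to the left post.

```bash
python3 -m jog '[[-1,0.018,0,0,0,0,0],[-1,0.018,0,0,0,0,0],[-1,0,0,0,0,0,0],[-1,-0.01,0,0,0,0,0],[-1,0,0,-0.14,0,0,0]]'
python3 -m jog '[[-1,-0.029,-0.15,0,0,0,0],[-1,-0.029,-0.15,0,0,0,0],[-1,-0.029,-0.15,0,0,0,0],[-1,-0.029,-0.15,0,0,0,0],[-1,-0.029,-0.15,0,0,0,0]]'
python3 -m jog '[[-1,0,-0.03,0,0,0,0],[-1,0,0,0,0,0,0]]'
python3 -c "
from h import *
need(-.14,.155,.331)"
```

```text
clock: 3.78
position: [0.4646, -0.1296, 0.3838]
orientation: [[0.995, 0.097, -0.006], [0.097, -0.995, 0.002], [-0.006, -0.003, -1.0]]
ft_force: [1.1, 0.3, 1.1]
finger_gap: 0.0002
gripper_force: 0.0
clock: 4.4
position: [0.3771, 0.1648, 0.387]
orientation: [[0.995, 0.096, 0.001], [0.096, -0.995, 0.001], [0.001, -0.001, -1.0]]
ft_force: [1.5, 0.4, -0.2]
finger_gap: 0.0008
gripper_force: 0.0
clock: 4.65
position: [0.3772, 0.1754, 0.3867]
orientation: [[0.995, 0.098, 0.0], [0.098, -0.995, -0.0], [0.0, 0.0, -1.0]]
ft_force: [0.4, -0.2, -0.3]
finger_gap: 0.0006
gripper_force: 0.0
t 4.7 tcpS [-140.5  154.4] z 386.7 yawS deg 0.09 F [ 0.4 -0.2 -0.3] gap 0.0006 gf 0.0
shift now [ 0.001 -0.001  0.139] rot [ 0.    -0.     0.001] shift after rot [ 0.001 -0.001  0.139]
```

```bash
python3 -m jog '[[-1,0,0,0.139,0,0,0],[-1,0.05,0,0,0,0,0],[-1,0.03,0,0,0,0,0],[-1,0.03,0,0,0,0,0],[-1,0.03,0,0,0,0,0]]'
python3 -m jog '[[-1,0.03,0,0,0,0,0],[-1,0.03,0,0,0,0,0],[-1,0.027,0,0,0,0,0],[-1,0,0,0,0,0,0]]'
python3 -c "
from h import *
st()"
python3 -m jog '[[-1,-0.01,0,0,0,0,0],[-1,0,0,-0.14,0,0,0],[-1,-0.02,0.155,0,0,0,0],[-1,-0.02,0.155,0,0,0,0],[-1,-0.02,0.155,0,0,0,0]]'
python3 -m jog '[[-1,-0.02,0.155,0,0,0,0],[-1,-0.02,0.155,0,0,0,0],[-1,0,0,0,0,0,0],[-1,0,0,0,0,0,0]]'
python3 -c "
from h import *
need(-.095,-.155,.331)"
```

```text
clock: 5.28
position: [0.4336, 0.1795, 0.3309]
orientation: [[0.995, 0.095, -0.002], [0.095, -0.995, -0.001], [-0.002, 0.001, -1.0]]
ft_force: [-6.9, -2.6, -5.1]
finger_gap: 0.0003
gripper_force: 3.2
clock: 5.78
position: [0.4685, 0.1831, 0.3313]
orientation: [[0.995, 0.095, -0.0], [0.095, -0.995, -0.0], [-0.0, 0.0, -1.0]]
ft_force: [0.2, 1.1, -0.7]
finger_gap: 0.0009
gripper_force: 0.0
t 5.8 tcpS [-48.8 153.2] z 331.3 yawS deg -0.1 F [ 0.2  1.1 -0.7] gap 0.0009 gf 0.0
clock: 6.4
position: [0.4567, -0.0054, 0.388]
orientation: [[0.995, 0.098, 0.002], [0.098, -0.995, -0.0], [0.002, 0.0, -1.0]]
ft_force: [0.8, -0.2, 0.7]
finger_gap: 0.0006
gripper_force: 0.0
clock: 6.9
position: [0.4534, -0.1286, 0.3876]
orientation: [[0.995, 0.096, 0.001], [0.096, -0.995, -0.0], [0.001, 0.0, -1.0]]
ft_force: [-0.4, 0.1, -0.7]
finger_gap: 0.0003
gripper_force: 0.0
t 6.9 tcpS [ -94.  -155.6] z 387.6 yawS deg -0.06 F [-0.4  0.1 -0.7] gap 0.0003 gf 0.0
shift now [-0.003 -0.002  0.141] rot [ 0.    -0.001 -0.001] shift after rot [-0.003 -0.002  0.141]
```

```bash
python3 -m jog '[[-1,0,0,0.14,0,0,0],[-1,0.03,0,0,0,0,0],[-1,0.03,0,0,0,0,0],[-1,0.03,0,0,0,0,0],[-1,0.03,0,0,0,0,0]]'
python3 -m jog '[[-1,0.03,0,0,0,0,0],[-1,0.03,0,0,0,0,0],[-1,0.014,0,0,0,0,0],[-1,0,0,0,0,0,0]]'
python3 -c "
from h import *
st()"
python3 -m jog '[[-1,-0.01,0,0,0,0,0],[-1,0,0,-0.14,0,0,0],[-1,-0.022,-0.155,0,0,0,0],[-1,-0.022,-0.155,0,0,0,0],[-1,-0.022,-0.155,0,0,0,0]]'
python3 -m jog '[[-1,-0.022,-0.155,0,0,0,0],[-1,-0.022,-0.155,0,0,0,0],[-1,0,0,0,0,0,0],[-1,0,0,0,0,0,0]]'
python3 -c "
from h import *
need(-.065,.155,.331)"
```

```text
clock: 7.52
position: [0.5025, -0.1232, 0.3324]
orientation: [[0.995, 0.098, -0.002], [0.098, -0.995, 0.0], [-0.002, -0.0, -1.0]]
ft_force: [-10.4, 0.7, -7.6]
finger_gap: 0.0004
gripper_force: 4.7
clock: 8.02
position: [0.5323, -0.1203, 0.3328]
orientation: [[0.995, 0.098, -0.0], [0.098, -0.995, -0.0], [-0.0, 0.0, -1.0]]
ft_force: [-3.0, -0.0, -3.6]
finger_gap: 0.0004
gripper_force: 2.0
t 8.0 tcpS [ -14.7 -155. ] z 332.8 yawS deg 0.07 F [-3.  -0.  -3.6] gap 0.0004 gf 2.0
clock: 8.65
position: [0.4821, 0.0625, 0.3891]
orientation: [[0.995, 0.097, 0.003], [0.097, -0.995, 0.0], [0.003, -0.0, -1.0]]
ft_force: [1.0, 0.4, 0.4]
finger_gap: 0.0006
gripper_force: 0.0
clock: 9.15
position: [0.4534, 0.1824, 0.3883]
orientation: [[0.995, 0.098, 0.002], [0.098, -0.995, 0.0], [0.002, -0.0, -1.0]]
ft_force: [-0.2, -0.2, 0.1]
finger_gap: 0.0005
gripper_force: 0.0
t 9.2 tcpS [-63.9 154. ] z 388.3 yawS deg 0.07 F [-0.2 -0.2  0.1] gap 0.0005 gf 0.0
shift now [-0.003 -0.003  0.143] rot [-0.    -0.001  0.001] shift after rot [-0.003 -0.003  0.143]
```

```bash
python3 -m jog '[[-1,0,0,0.142,0,0,0],[-1,0.03,0,0,0,0,0],[-1,0.03,0,0,0,0,0],[-1,0.03,0,0,0,0,0],[-1,0.03,0,0,0,0,0]]'
python3 -m jog '[[-1,0.03,0,0,0,0,0],[-1,0.03,0,0,0,0,0],[-1,0.022,0,0,0,0,0],[-1,0,0,0,0,0,0]]'
python3 -c "
from h import *
st()"
python3 -m jog '[[-1,-0.01,0,0,0,0,0],[-1,0,0,-0.14,0,0,0],[-1,-0.022,0.155,0,0,0,0],[-1,-0.022,0.155,0,0,0,0],[-1,-0.022,0.155,0,0,0,0]]'
python3 -m jog '[[-1,-0.022,0.155,0,0,0,0],[-1,-0.022,0.155,0,0,0,0],[-1,0,0,0,0,0,0],[-1,0,0,0,0,0,0]]'
python3 -c "
from h import *
need(-.031,-.155,.331)"
```

```text
clock: 9.78
position: [0.5026, 0.1863, 0.3321]
orientation: [[0.995, 0.096, -0.0], [0.096, -0.995, -0.0], [-0.001, 0.0, -1.0]]
ft_force: [-6.4, -0.7, -4.6]
finger_gap: 0.0005
gripper_force: 3.2
clock: 10.28
position: [0.5353, 0.1895, 0.3323]
orientation: [[0.995, 0.096, 0.002], [0.096, -0.995, 0.0], [0.002, -0.0, -1.0]]
ft_force: [-0.3, 0.0, -0.1]
finger_gap: 0.0001
gripper_force: 0.0
t 10.3 tcpS [ 18.3 153.1] z 332.3 yawS deg -0.07 F [-0.3  0.  -0.1] gap 0.0001 gf 0.0
clock: 10.9
position: [0.5208, 0.0005, 0.3877]
orientation: [[0.995, 0.097, 0.002], [0.097, -0.995, -0.0], [0.002, 0.0, -1.0]]
ft_force: [1.1, -0.2, 0.5]
finger_gap: 0.0007
gripper_force: 0.0
clock: 11.4
position: [0.5159, -0.1226, 0.3871]
orientation: [[0.995, 0.096, 0.001], [0.096, -0.995, -0.0], [0.001, 0.0, -1.0]]
ft_force: [0.2, 0.0, -1.7]
finger_gap: 0.0004
gripper_force: 0.0
t 11.4 tcpS [ -31.3 -155.7] z 387.1 yawS deg -0.05 F [ 0.2  0.  -1.7] gap 0.0004 gf 0.0
shift now [ 0.001 -0.002  0.14 ] rot [ 0.    -0.001 -0.001] shift after rot [ 0.001 -0.002  0.14 ]
```

```bash
python3 -m jog '[[-1,0,0,0.14,0,0,0],[-1,0.03,0,0,0,0,0],[-1,0.03,0,0,0,0,0],[-1,0.03,0,0,0,0,0],[-1,0.03,0,0,0,0,0]]'
python3 -m jog '[[-1,0.03,0,0,0,0,0],[-1,0.03,0,0,0,0,0],[-1,0.024,0,0,0,0,0],[-1,0,0,0,0,0,0]]'
python3 -m jog '[[-1,-0.01,0,0,0,0,0],[-1,0,0,-0.14,0,0,0],[-1,-0.022,-0.155,0,0,0,0],[-1,-0.022,-0.155,0,0,0,0],[-1,-0.022,-0.155,0,0,0,0]]' | head -2
python3 -m jog '[[-1,-0.022,-0.155,0,0,0,0],[-1,-0.022,-0.155,0,0,0,0],[-1,0,0,0,0,0,0],[-1,0,0,0.142,0,0,0],[-1,0.03,0,0,0,0,0]]' |head -2
python3 -m jog '[[-1,0.03,0,0,0,0,0],[-1,0.03,0,0,0,0,0],[-1,0.03,0,0,0,0,0],[-1,0.03,0,0,0,0,0],[-1,0.025,0,0,0,0,0]]'
python3 -c "
from h import *
st()"
```

```text
clock: 12.02
position: [0.5648, -0.1172, 0.3316]
orientation: [[0.995, 0.098, -0.002], [0.098, -0.995, 0.0], [-0.002, -0.0, -1.0]]
ft_force: [-10.5, -1.3, -7.0]
finger_gap: 0.0003
gripper_force: 4.7
clock: 12.52
position: [0.5987, -0.1139, 0.3321]
orientation: [[0.995, 0.098, 0.0], [0.098, -0.995, -0.0], [0.0, 0.0, -1.0]]
ft_force: [-1.9, -0.7, -1.8]
finger_gap: 0.0002
gripper_force: 1.0
clock: 13.15
position: [0.5483, 0.0689, 0.3882]
clock: 13.78
position: [0.5313, 0.1893, 0.3273]
clock: 14.4
position: [0.59, 0.195, 0.3314]
orientation: [[0.995, 0.096, -0.004], [0.096, -0.995, -0.0], [-0.004, -0.0, -1.0]]
ft_force: [-71.8, -8.4, 23.3]
finger_gap: 0.0003
gripper_force: 35.8
t 14.4 tcpS [ 73.3 153.3] z 331.4 yawS deg -0.04 F [-71.8  -8.4  23.3] gap 0.0003 gf 35.8
```

```bash
python3 -m jog '[[-1,-0.02,0,0,0,0,0],[-1,0,0,-0.14,0,0,0],[-1,-0.018,0.155,0,0,0,0],[-1,-0.018,0.155,0,0,0,0],[-1,-0.018,0.155,0,0,0,0]]' | head -2
python3 -m jog '[[-1,-0.018,0.155,0,0,0,0],[-1,-0.018,0.155,0,0,0,0],[-1,0,0,0,0,0,0],[-1,0,0,0.14,0,0,0],[-1,0.03,0,0,0,0,0]]' |head -2
python3 -m jog '[[-1,0.03,0,0,0,0,0],[-1,0.022,0,0,0,0,0],[-1,0,0,0,0,0,0]]'
python3 -c "
from h import *
st()"
```

```text
clock: 15.02
position: [0.5783, 0.005, 0.3889]
clock: 15.65
position: [0.5876, -0.1163, 0.3281]
clock: 16.02
position: [0.6097, -0.1139, 0.3322]
orientation: [[0.995, 0.098, 0.002], [0.098, -0.995, -0.001], [0.002, 0.001, -1.0]]
ft_force: [-0.1, 0.0, 0.9]
finger_gap: 0.0002
gripper_force: 0.3
t 16.0 tcpS [  63.  -156.1] z 332.2 yawS deg 0.04 F [-0.1  0.   0.9] gap 0.0002 gf 0.3
```

```bash
python3 -m jog '[[-1,0.012,0,0,0,0,0],[-1,0.008,0,0,0,0,0],[-1,0,0,0,0,0,0]]'
python3 -m jog '[[-1,0.008,0,0,0,0,0],[-1,0,0,0,0,0,0]]'
python3 -c "
from h import *
st()"
```

```text
clock: 16.4
position: [0.6169, -0.1133, 0.3321]
orientation: [[0.995, 0.097, 0.002], [0.097, -0.995, -0.001], [0.002, 0.001, -1.0]]
ft_force: [-5.6, -0.4, 4.5]
finger_gap: 0.0002
gripper_force: 2.5
clock: 16.65
position: [0.619, -0.1132, 0.3321]
orientation: [[0.995, 0.097, -0.004], [0.097, -0.995, -0.001], [-0.004, 0.0, -1.0]]
ft_force: [-28.8, -0.4, 13.7]
finger_gap: 0.0006
gripper_force: 13.9
t 16.6 tcpS [  72.3 -156.2] z 332.1 yawS deg 0.01 F [-28.8  -0.4  13.7] gap 0.0006 gf 13.9
```

```bash
python3 -m jog '[[-1,-0.02,0,0,0,0,0],[-1,0,0,-0.15,0,0,0],[0.9,-0.14,0.1,0,0,0,0],[0.9,-0.14,0.1,0,0,0,0],[0.9,-0.14,0.1,0,0,0,0]]' | head -2
python3 -m jog '[[0.9,-0.1,0.1,0,0,0,0],[0.9,0,0,0,0,0,0]]'|head -2
python3 -c "
from h import *
d=snap('top'); im=d['image'][:,:,::-1].copy()
M=np.float32([[4,0,-4*215],[0,4,-4*85]])
z=cv2.warpAffine(im,M,(600,600),flags=cv2.INTER_CUBIC)
def cr(p,c):
    u=proj(d,[[*toW(p),p[2]]])[0]; q=(M@[u[0],u[1],1]).astype(int); cv2.drawMarker(z,(int(q[0]),int(q[1])),c,0,12,1)
for x in(-.091,.091):
  for y in(-.125,.125): cr((x,y,.115),(0,0,255))
for x in(-.08,.08):
  for y in(-.115,.115): cr((x,y,.035),(0,200,0))
for y in(-.155,.155): cr((.095,y,.172),(255,0,255)); cr((-.107,y,.112),(255,255,0))
cv2.imwrite('pics/t3.png',z)"
```

```text
clock: 17.27
position: [0.469, -0.2379, 0.3914]
clock: 17.52
position: [0.4325, -0.2829, 0.3916]
```

View pics/t3.png

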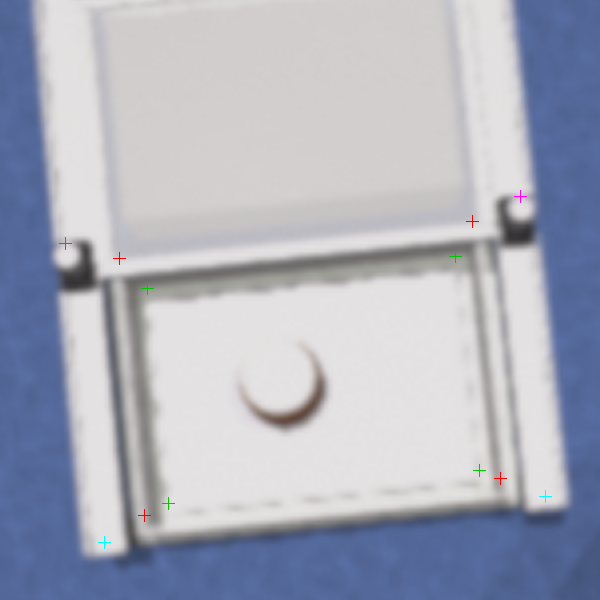

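The overlay marks sit about 11–14 zoomed pixels (~8 mm) beyond the real pan, track and post corners. So the scale lies about 7 mm nearer the robot than I had it. The jar cap is at about (280,376) in the crop, and the lid is fully back against its stops.

```bash
python3 -c "
from h import *
o,a=scale(); o=o-.007*np.array([np.cos(a),np.sin(a)]); json.dump(dict(o=o.tolist(),yaw=a),open('scale.json','w'))
d=snap('top'); j=onz(d,(285.2,179.3),.115); m=onz(d,(158,188),.003); s=toS(j); print('jar',s,j,'mat',m,toS(m))
need(s[0],s[1],.43)
"
```

```text
jar [0.00244388 0.02066208] [0.52537583 0.0554802  0.115     ] mat [0.51406987 0.44921434 0.003     ] [0.02932341 0.4136403 ]
t 17.6 tcpS [-120.8 -305.5] z 391.0 yawS deg -0.06 F [-0.1 -0.1  0.3] gap 0.0534 gf 0.0
shift now [ 0.307 -0.816 -0.098] rot [ 0.001 -0.001 -0.001] shift after rot [ 0.308 -0.815 -0.098]
```

```bash
python3 -m jog '[[1,0.051,-0.136,-0.016,0,0,0],[1,0.051,-0.136,-0.016,0,0,0],[1,0.051,-0.136,-0.016,0,0,0],[1,0.051,-0.136,-0.016,0,0,0],[1,0.051,-0.136,-0.016,0,0,0]]' | head -2
python3 -m jog '[[1,0.052,-0.135,-0.016,0,0,0],[1,0,0,0,0,0,0],[1,0,0,0.1,0,0,0],[1,0,0,0.1,0,0,0],[1,0,0,0,0,0,0]]'
python3 -c "
from h import *
need(.0024,.0207,.252)
d=snap('side'); im=d['image'][:,:,::-1]
cv2.imwrite('pics/s4.png',cv2.resize(im[120:300,180:420],(800,600),interpolation=3))"
```

```text
clock: 18.25
position: [0.5098, 0.0032, 0.4226]
clock: 18.88
position: [0.5245, 0.0558, 0.3458]
orientation: [[0.995, 0.098, -0.004], [0.098, -0.995, -0.0], [-0.004, -0.0, -1.0]]
ft_force: [-0.6, 0.5, 0.8]
finger_gap: 0.093
gripper_force: 0.0
t 18.9 tcpS [ 1.6 21. ] z 345.8 yawS deg 0.04 F [-0.6  0.5  0.8] gap 0.093 gf 0.0
shift now [0.003 0.001 0.234] rot [-0.     0.003  0.   ] shift after rot [0.002 0.001 0.234]
```

View pics/s4.png

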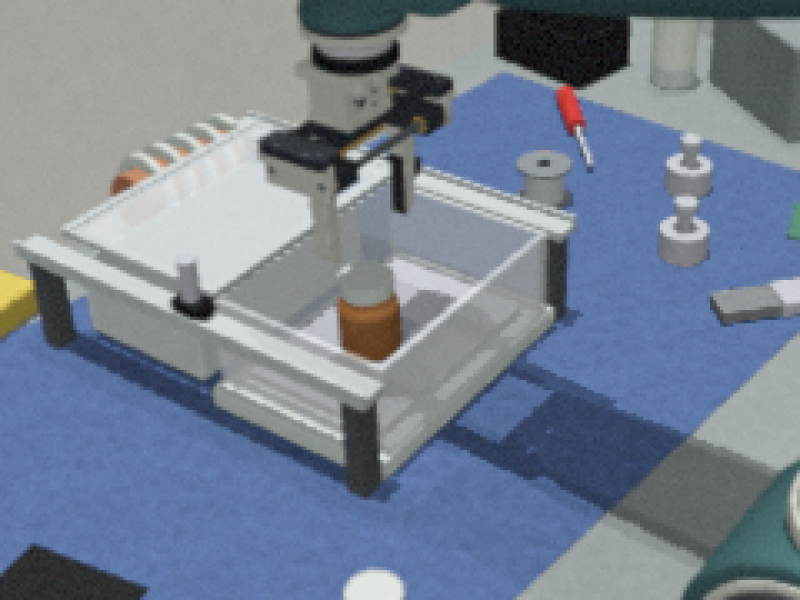

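The jar cap top is at about (368,273) in the crop, with the fingers above and astride it. I'll check the jar position from this view.

```bash
python3 -c "
from h import *
d=snap('side')
f=lambda u,v:(180+u/3.3333,120+v/3.3333)
print('cap',toS(onz(d,f(369,274),.115)),'base',toS(onz(d,f(371,345),.035)))
g=lambda q:((q-[180,120])*3.3333).round()
print(g(proj(d,[[*toW((.0024,.0207)),.115],[*toW((.0024,.0207)),.035]])))"
```

```text
cap [0.00046803 0.01967484] base [0.00146959 0.02225822]
[[367. 274.]
 [371. 344.]]
```

Both cameras agree on the jar position. Descend, grasp and lift.

```bash
python3 -m jog '[[1,0,0,0.117,0,0,0],[1,0,0,0.117,0,0,0],[1,0,0,0,0,0,0],[-0.4,0,0,0,0,0,0],[-0.4,0,0,0,0,0,0]]' 20
python3 -m jog '[[-0.4,0,0,0,0,0,0],[-0.4,0,0,0,0,0,0],[-0.4,0,0,0,0,0,0],[-0.4,0,0,0,0,0,0]]'
python3 -c "
from h import *
st()"
```

```text
clock: 19.6
position: [0.5255, 0.0555, 0.2571]
orientation: [[0.995, 0.097, 0.003], [0.097, -0.995, 0.0], [0.003, 0.0, -1.0]]
ft_force: [-0.0, 0.4, -0.2]
finger_gap: 0.0778
gripper_force: 0.0
clock: 20.1
position: [0.5249, 0.0555, 0.2546]
orientation: [[0.995, 0.097, 0.0], [0.097, -0.995, 0.0], [0.0, -0.0, -1.0]]
ft_force: [0.8, 1.7, 1.9]
finger_gap: 0.0593
gripper_force: 20.0
t 20.1 tcpS [ 2.  20.7] z 254.6 yawS deg -0.0 F [0.8 1.7 1.9] gap 0.0593 gf 20.0
```

```bash
python3 -m jog '[[-0.4,0,0,-0.08,0,0,0],[-0.4,0,0,-0.145,0,0,0],[-0.4,0,0,-0.145,0,0,0],[-0.4,0,0,-0.145,0,0,0],[-0.4,0,0,0,0,0,0]]'
python3 -m jog '[[-0.4,0.01,-0.14,0,0,0,0],[-0.4,0.01,-0.14,0,0,0,0],[-0.4,0.01,-0.14,0,0,0,0],[-0.4,0.01,-0.14,0,0,0,0],[-0.4,0.01,-0.14,0,0,0,0]]' | head -2
python3 -m jog '[[-0.4,0.01,-0.14,0,0,0,0],[-0.4,0.008,-0.142,0,0,0,0],[-0.4,0,0,0,0,0,0],[-0.4,0,0,0,0,0,0]]'
python3 -c "
from h import *
need(.0293,.4136,.226)"
```

```text
clock: 20.72
position: [0.5246, 0.0554, 0.4647]
orientation: [[0.995, 0.097, 0.006], [0.097, -0.995, 0.0], [0.006, 0.0, -1.0]]
ft_force: [0.0, -0.8, -2.5]
finger_gap: 0.0596
gripper_force: 20.0
clock: 21.35
position: [0.5173, 0.338, 0.4585]
clock: 21.85
position: [0.514, 0.449, 0.4587]
orientation: [[0.995, 0.097, -0.002], [0.097, -0.995, -0.002], [-0.002, 0.002, -1.0]]
ft_force: [0.1, -0.4, -2.3]
finger_gap: 0.0593
gripper_force: 20.0
t 21.9 tcpS [ 29.2 413.5] z 458.7 yawS deg 0.01 F [ 0.1 -0.4 -2.3] gap 0.0593 gf 20.0
shift now [ 0.001 -0.001  0.582] rot [0.001 0.001 0.   ] shift after rot [ 0.    -0.     0.582]
```

```bash
python3 -m jog '[[-0.4,0,0,0.145,0,0,0],[-0.4,0,0,0.145,0,0,0],[-0.4,0,0,0.145,0,0,0],[-0.4,0,0,0.1,0,0,0],[-0.4,0,0,0.035,0,0,0]]'|head -2
python3 -m jog '[[-0.4,0,0,0.009,0,0,0],[-0.4,0,0,0,0,0,0]]'
python3 -m jog '[[-0.4,0,0,0.004,0,0,0],[-0.4,0,0,0,0,0,0]]'
python3 -c "
from h import *
st()"
```

```text
clock: 22.48
position: [0.5138, 0.4475, 0.2297]
clock: 22.72
position: [0.5143, 0.449, 0.2306]
orientation: [[0.995, 0.096, 0.002], [0.096, -0.995, 0.001], [0.002, -0.001, -1.0]]
ft_force: [-0.8, 1.0, -2.6]
finger_gap: 0.0594
gripper_force: 20.0
clock: 22.98
position: [0.5139, 0.4491, 0.2279]
orientation: [[0.995, 0.097, 0.001], [0.097, -0.995, 0.001], [0.001, -0.001, -1.0]]
ft_force: [-0.9, -0.8, -1.6]
finger_gap: 0.0593
gripper_force: 20.0
t 23.0 tcpS [ 29.2 413.6] z 227.9 yawS deg -0.0 F [-0.9 -0.8 -1.6] gap 0.0593 gf 20.0
```

```bash
python3 -m jog '[[-0.4,0,0,0.005,0,0,0],[-0.4,0,0,0,0,0,0],[-0.4,0,0,0,0,0,0]]'
python3 -m jog '[[-0.4,0,0,0.005,0,0,0],[-0.4,0,0,0,0,0,0],[-0.4,0,0,0,0,0,0]]'
```

```text
clock: 23.35
position: [0.5139, 0.4491, 0.2253]
orientation: [[0.995, 0.097, 0.0], [0.097, -0.995, 0.0], [0.0, -0.0, -1.0]]
ft_force: [0.2, 0.9, -0.1]
finger_gap: 0.0591
gripper_force: 20.0
clock: 23.72
position: [0.514, 0.4491, 0.2251]
orientation: [[0.995, 0.097, 0.001], [0.097, -0.995, 0.001], [0.001, -0.0, -1.0]]
ft_force: [-5.4, -6.7, 16.2]
finger_gap: 0.0593
gripper_force: 20.0
```

```bash
python3 -m jog '[[-0.4,0,0,-0.004,0,0,0],[1,0,0,0,0,0,0],[1,0,0,0,0,0,0],[1,0,0,0,0,0,0],[1,0,0,0,0,0,0]]'|tail -3
python3 -m jog '[[1,0,0,-0.06,0,0,0],[1,0,0,-0.14,0,0,0],[1,0,0,-0.14,0,0,0],[1,-0.05,0.14,-0.1,0,0,0],[-0.2,-0.05,0.14,0,0,0,0]]'|head -2
python3 -m jog '[[-0.2,-0.05,0.14,0,0,0,0],[-0.2,-0.05,0.14,0,0,0,0],[-0.2,-0.05,0.14,0,0,0,0],[-0.2,-0.05,0.14,0,0,0,0],[-0.2,-0.05,0.14,0,0,0,0]]'|head -2
python3 -c "
from h import *
d=snap('top'); im=d['image'].astype(float)
bl=im[:,:,2]-im[:,:,0]
m=((bl<30)&(im.mean(2)>130)).astype(np.uint8); m[:,:370]=0;m[:,480:]=0;m[:170]=0;m[245:]=0
n,l,s,c=cv2.connectedComponentsWithStats(m)
for i in range(1,n):
  if s[i,4]>60: print(s[i],c[i])
z=d['image'][:,:,::-1]
b=cv2.resize(z[130:280,370:500],(520,600),interpolation=3); cv2.imwrite('pics/t5.png',b)
st()"
```

```text
ft_force: [0.1, 0.0, 0.2]
finger_gap: 0.0916
gripper_force: 0.0
clock: 24.98
position: [0.4864, 0.3403, 0.3988]
clock: 25.6
position: [0.4133, 0.0512, 0.3958]
[443 187  18  19 256] [451.75    195.65625]
[402 212  18  19 276] [410.52173913 220.47826087]
t 25.6 tcpS [-111.    22.9] z 396.0 yawS deg -0.16 F [ 1.4 -1.1  1.8] gap 0.038 gf 0.0
```

View pics/t5.png

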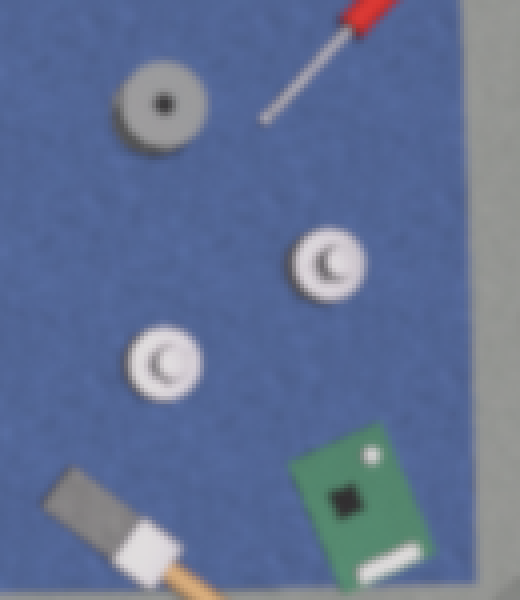

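The two weights are unmoved: body centres at about (410.8,220.8) and (451.8,196.0), with knobs slightly further out.

```bash
python3 -c "
from h import *
d=snap('top')
for b,k in (((410.8,220.8),(413.5,220.2)),((451.8,196),(454.5,195.5))):
  B=onz(d,b,.034);Kk=onz(d,k,.068);print(B,Kk,toS(B),toS(Kk))
A=toS(onz(d,(410.8,220.8),.034)); need(A[0],A[1],.36)
"
```

```text
[ 0.40819212 -0.3120077   0.034     ] [ 0.40909217 -0.31316352  0.068     ] [-0.14977942 -0.33374933] [-0.14899554 -0.33498688]
[ 0.48107763 -0.43781618  0.034     ] [ 0.48010299 -0.43634179  0.068     ] [-0.08942083 -0.46602522] [-0.0902481  -0.46446337]
t 25.7 tcpS [-109.9   25.1] z 396.2 yawS deg -0.29 F [0.8 0.8 0. ] gap 0.0376 gf 0.0
shift now [-0.095  0.897  0.091] rot [ 0.001 -0.001 -0.003] shift after rot [-0.1    0.897  0.09 ]
```

```bash
python3 -m jog '[[0.2,-0.0165,0.15,0,0,0,0],[0.2,-0.0165,0.15,0,0,0,0],[0.2,-0.0165,0.15,0,0,0,0],[0.2,-0.0165,0.15,0,0,0,0],[0.2,-0.0165,0.15,0,0,0,0]]'|head -2
python3 -m jog '[[0.2,-0.0165,0.147,0,0,0,0],[0.2,0,0,0.09,0,0,0],[0.2,0,0,0,0,0,0]]'|head -2
python3 -c "
from h import *
need(-.1495,-.3343,.227)
d=snap('side'); im=d['image'][:,:,::-1]
cv2.imwrite('pics/s6.png',cv2.resize(im[90:240,320:520],(800,600),interpolation=3))"
```

```text
clock: 26.32
position: [0.4103, -0.2508, 0.3959]
clock: 26.7
position: [0.4096, -0.3082, 0.3572]
t 26.7 tcpS [-148.  -330.1] z 357.2 yawS deg -0.04 F [ 0.  0. -0.] gap 0.0559 gf 0.0
shift now [-0.003  0.012  0.326] rot [-0.002  0.002 -0.   ] shift after rot [-0.004  0.011  0.326]
```

View pics/s6.png

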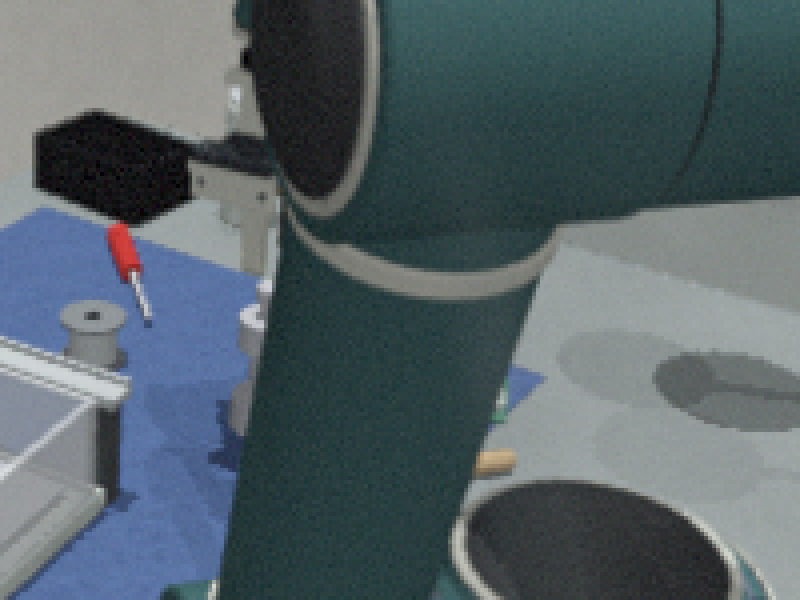

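The arm hides the weights in this view, so I'll cross-check with the earlier side picture, where the knobs were at (685,204) and (690,140) in the s4 crop.

```bash
python3 -c "
from h import *
d=snap('side')
for u,v in((685,203),(690,139)): print(toS(onz(d,(180+u/3.3333,120+v/3.3333),.068)))"
python3 -m jog '[[0.2,-0.003,0.011,0.13,0,0,0],[0.2,0,0,0.13,0,0,0],[0.2,0,0,0.065,0,0,0],[0.2,0,0,0,0,0,0],[0.2,0,0,0,0,0,0]]'
python3 -m jog '[[-1,0,0,0,0,0,0],[-1,0,0,0,0,0,0],[-1,0,0,0,0,0,0],[-1,0,0,0,0,0,0]]' 30
python3 -c "
from h import *
st()"
```

```text
[-0.15080569 -0.32968355]
[-0.0892721  -0.46491965]
clock: 27.42
position: [0.4096, -0.3127, 0.232]
orientation: [[0.995, 0.098, 0.002], [0.098, -0.995, -0.002], [0.002, 0.002, -1.0]]
ft_force: [0.5, -0.4, -0.3]
finger_gap: 0.0554
gripper_force: 0.0
clock: 27.92
position: [0.4089, -0.3129, 0.2299]
orientation: [[0.995, 0.097, 0.0], [0.097, -0.995, -0.001], [0.0, 0.001, -1.0]]
ft_force: [0.6, -2.4, 1.3]
finger_gap: 0.0247
gripper_force: 30.0
t 27.9 tcpS [-149.2 -334.7] z 229.9 yawS deg -0.01 F [ 0.6 -2.4  1.3] gap 0.0247 gf 30.0
```

```bash
python3 -m jog '[[-1,0,0,-0.08,0,0,0],[-1,0,0,-0.14,0,0,0],[-1,0,0,-0.14,0,0,0],[-1,0,0,-0.14,0,0,0],[-1,0,0,0,0,0,0]]'
python3 -m jog '[[-1,0.0622,-0.12,0,0,0,0],[-1,0.0622,-0.12,0,0,0,0],[-1,0.0622,-0.12,0,0,0,0],[-1,0.0622,-0.12,0,0,0,0],[-1,0.0622,-0.12,0,0,0,0]]'|head -2
python3 -m jog '[[-1,0.0622,-0.12,0,0,0,0],[-1,0,0,0,0,0,0],[-1,0,0,0,0,0,0]]'
python3 -c "
from h import *
need(0,-.045,.275)"
```

```text
clock: 28.55
position: [0.4088, -0.3127, 0.4337]
orientation: [[0.995, 0.097, 0.004], [0.097, -0.995, -0.004], [0.004, 0.004, -1.0]]
ft_force: [-0.3, -0.5, -6.1]
finger_gap: 0.025
gripper_force: 30.0
clock: 29.18
position: [0.5097, -0.0601, 0.4276]
clock: 29.55
position: [0.5296, -0.0117, 0.428]
orientation: [[0.995, 0.097, -0.002], [0.097, -0.995, -0.0], [-0.002, -0.0, -1.0]]
ft_force: [-0.1, 0.1, -5.6]
finger_gap: 0.0251
gripper_force: 30.0
t 29.6 tcpS [  0.1 -46.6] z 428.0 yawS deg 0.03 F [-0.1  0.1 -5.6] gap 0.0251 gf 30.0
shift now [ 0.001 -0.004  0.383] rot [-0.     0.002  0.   ] shift after rot [-0.    -0.004  0.383]
```

```bash
python3 -m jog '[[-1,0,-0.004,0.13,0,0,0],[-1,0,0,0.13,0,0,0],[-1,0,0,0.09,0,0,0],[-1,0,0,0.03,0,0,0],[-1,0,0,0,0,0,0]]'|sed -n 1,4p
python3 -m jog '[[-1,0,0,0.008,0,0,0],[-1,0,0,0,0,0,0],[-1,0,0,0,0,0,0]]'|sed -n 1,4p
python3 -m jog '[[-1,0,0,0.008,0,0,0],[-1,0,0,0,0,0,0],[-1,0,0,0,0,0,0]]'|sed -n 1,4p
```

```text
clock: 30.18
position: [0.5293, -0.0107, 0.2778]
orientation: [[0.995, 0.096, -0.0], [0.096, -0.995, -0.0], [-0.0, -0.0, -1.0]]
ft_force: [0.8, 0.2, -3.5]
clock: 30.55
position: [0.5295, -0.01, 0.2751]
orientation: [[0.995, 0.097, 0.001], [0.097, -0.995, -0.0], [0.001, 0.0, -1.0]]
ft_force: [-0.1, 0.0, -5.4]
clock: 30.92
position: [0.5294, -0.01, 0.2712]
orientation: [[0.995, 0.097, -0.0], [0.097, -0.995, 0.0], [-0.0, -0.0, -1.0]]
ft_force: [0.8, 0.1, -4.8]
```

```bash
python3 -m jog '[[-1,0,0,0.008,0,0,0],[-1,0,0,0,0,0,0],[-1,0,0,0,0,0,0]]'|sed -n 1,4p
python3 -m jog '[[-1,0,0,0.006,0,0,0],[-1,0,0,0,0,0,0],[-1,0,0,0,0,0,0]]'|sed -n 1,4p
python3 -m jog '[[-1,0,0,0.004,0,0,0],[-1,0,0,0,0,0,0],[-1,0,0,0,0,0,0]]'|sed -n 1,4p
```

```text
clock: 31.3
position: [0.5294, -0.01, 0.268]
orientation: [[0.995, 0.097, -0.0], [0.097, -0.995, 0.0], [-0.0, -0.0, -1.0]]
ft_force: [0.2, 0.1, -4.9]
clock: 31.68
position: [0.5294, -0.01, 0.2656]
orientation: [[0.995, 0.097, -0.0], [0.097, -0.995, 0.0], [-0.0, -0.0, -1.0]]
ft_force: [-0.3, 0.5, -4.7]
clock: 32.05
position: [0.5294, -0.0101, 0.2641]
orientation: [[0.995, 0.097, 0.0], [0.097, -0.995, -0.0], [0.0, 0.0, -1.0]]
ft_force: [0.6, -0.2, -4.6]
```

```bash
python3 -m jog '[[-1,0,0,0.005,0,0,0],[-1,0,0,0,0,0,0],[-1,0,0,0,0,0,0]]'|sed -n 1,4p
python3 -m jog '[[-1,0,0,0.004,0,0,0],[-1,0,0,0,0,0,0],[-1,0,0,0,0,0,0]]'|sed -n 1,4p
```

```text
clock: 32.42
position: [0.5295, -0.0101, 0.2623]
orientation: [[0.995, 0.097, 0.001], [0.097, -0.995, -0.0], [0.001, 0.0, -1.0]]
ft_force: [0.1, -1.5, 0.4]
clock: 32.8
position: [0.5295, -0.0101, 0.2608]
orientation: [[0.995, 0.097, 0.001], [0.097, -0.995, -0.0], [0.001, 0.0, -1.0]]
ft_force: [-0.6, -2.4, 4.3]
```

```bash
python3 -m jog '[[0.1,0,0,0,0,0,0],[0.1,0,0,0,0,0,0],[0.1,0,0,0,0,0,0],[0.1,0,0,-0.06,0,0,0],[0.1,0,0,-0.13,0,0,0]]'
python3 -m jog '[[0.2,0,0,-0.13,0,0,0],[0.2,-0.05,-0.13,0,0,0,0],[0.2,-0.05,-0.13,0,0,0,0],[0.2,-0.05,-0.13,0,0,0,0],[0.2,0,0,0,0,0,0]]'|head -2
python3 -c "
from h import *
d=snap('top'); im=d['image'].astype(float)
bl=im[:,:,2]-im[:,:,0]
m=((bl<30)&(im.mean(2)>130)).astype(np.uint8); m[:,:370]=0;m[:,480:]=0;m[:170]=0;m[245:]=0
n,l,s,c=cv2.connectedComponentsWithStats(m)
for i in range(1,n):
  if s[i,4]>60: print(s[i],c[i])
z=d['image'][:,:,::-1]
cv2.imwrite('pics/t7.png',np.hstack([cv2.resize(z[130:280,370:500],(400,460),interpolation=3),cv2.resize(z[110:230,230:360],(400,460),interpolation=3)]))
st()"
```

```text
clock: 33.42
position: [0.529, -0.01, 0.3352]
orientation: [[0.995, 0.097, -0.004], [0.097, -0.995, 0.0], [-0.004, -0.001, -1.0]]
ft_force: [1.3, -0.7, 0.3]
finger_gap: 0.0507
gripper_force: 0.0
clock: 34.05
position: [0.4532, 0.1419, 0.3886]
[443 187  18  19 257] [451.74708171 195.692607  ]
t 34.1 tcpS [-60.4 112.3] z 388.5 yawS deg 0.17 F [-0.6 -0.1  0.3] gap 0.0561 gf 0.0
```

View pics/t7.png

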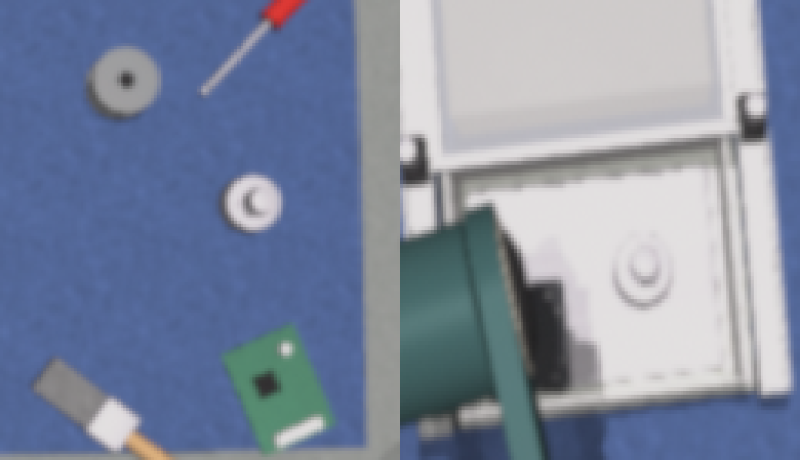

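Weight A stands upright on the pan at (642,270) in the right crop. The other weight is unmoved, so I'll fetch it.

```bash
python3 -m jog '[[0.2,-0.0074,0.1444,0,0,0,0],[0.2,-0.0074,0.1444,0,0,0,0],[0.2,-0.0074,0.1444,0,0,0,0],[0.2,-0.0074,0.1444,0,0,0,0],[0.2,-0.0074,0.1444,0,0,0,0]]'|head -2
python3 -m jog '[[0.2,-0.0074,0.1444,0,0,0,0],[0.2,-0.0074,0.1444,0,0,0,0],[0.2,-0.0074,0.1444,0,0,0,0],[0.2,-0.0074,0.1444,0,0,0,0],[0.2,-0.0074,0.1444,0,0,0,0]]'|head -2
python3 -m jog '[[0.2,0,0,0.1,0,0,0],[0.2,0,0,0,0,0,0]]'|head -1
python3 -c "
from h import *
d=snap('top')
print(toS(onz(d,(308.6,180.4),.066)))
im=d['image'].astype(float)
bl=im[:,:,2]-im[:,:,0]
m=((bl<30)&(im.mean(2)>130)).astype(np.uint8); print(m[187:206,440:465].sum())
need(-.0898,-.4655,.229)"
```

```text
clock: 34.72
position: [0.4673, -0.1526, 0.3884]
clock: 35.35
position: [0.4799, -0.4418, 0.388]
clock: 35.6
[-0.00245176 -0.0447328 ]
0
t 35.6 tcpS [ -90.3 -467.3] z 347.4 yawS deg -0.07 F [0.3 0.6 0.2] gap 0.0558 gf 0.0
shift now [ 0.002 -0.004  0.296] rot [-0.001  0.001 -0.001] shift after rot [ 0.001 -0.004  0.296]
```

```bash
python3 -m jog '[[0.2,0.001,-0.004,0.13,0,0,0],[0.2,0,0,0.12,0,0,0],[0.2,0,0,0.046,0,0,0],[0.2,0,0,0,0,0,0],[0.2,0,0,0,0,0,0]]'|sed -n 1,4p
python3 -m jog '[[-1,0,0,0,0,0,0],[-1,0,0,0,0,0,0],[-1,0,0,0,0,0,0],[-1,0,0,0,0,0,0]]' 30
python3 -c "
from h import *
st()"
python3 -m jog '[[-1,0,0,-0.08,0,0,0],[-1,0,0,-0.14,0,0,0],[-1,0,0,-0.14,0,0,0],[-1,0,0,-0.14,0,0,0],[-1,0,0,0,0,0,0]]'
```

```text
clock: 36.28
position: [0.4817, -0.4371, 0.2328]
orientation: [[0.995, 0.097, 0.002], [0.097, -0.995, -0.002], [0.002, 0.002, -1.0]]
ft_force: [0.2, 0.9, 0.5]
clock: 36.78
position: [0.4813, -0.437, 0.2306]
orientation: [[0.995, 0.097, 0.001], [0.097, -0.995, -0.001], [0.001, 0.001, -1.0]]
ft_force: [0.5, -3.4, 3.5]
finger_gap: 0.0254
gripper_force: 30.0
t 36.8 tcpS [ -89.1 -465.3] z 230.6 yawS deg -0.01 F [ 0.5 -3.4  3.5] gap 0.0254 gf 30.0
clock: 37.4
position: [0.4812, -0.4365, 0.4346]
orientation: [[0.995, 0.097, 0.004], [0.097, -0.995, -0.004], [0.004, 0.004, -1.0]]
ft_force: [0.4, -0.4, -6.0]
finger_gap: 0.0255
gripper_force: 30.0
```

```bash
python3 -m jog '[[-1,0.0248,-0.1418,0,0,0,0],[-1,0.0248,-0.1418,0,0,0,0],[-1,0.0248,-0.1418,0,0,0,0],[-1,0.0248,-0.1418,0,0,0,0],[-1,0.0248,-0.1418,0,0,0,0]]'|head -2
python3 -m jog '[[-1,0.0248,-0.1418,0,0,0,0],[-1,0.0248,-0.1418,0,0,0,0],[-1,0.0248,-0.1418,0,0,0,0],[-1,0.0248,-0.1418,0,0,0,0],[-1,0,0,0,0,0,0]]'|head -2
python3 -m jog '[[-1,0,0,0,0,0,0]]'|head -2
python3 -c "
from h import *
need(0.0,.045,.275)
# refine scale centre: project pan corners
d=snap('top'); print(proj(d,[[*toW(p),.034] for p in((-.08,-.115),(.08,-.115),(-.08,.115),(.08,.115))]).round(1).tolist())
z=d['image'][:,:,::-1]; cv2.imwrite('pics/t8.png',cv2.resize(z[110:230,230:360],(650,600),interpolation=3))"
```

```text
clock: 38.02
position: [0.5029, -0.1478, 0.4278]
clock: 38.65
position: [0.5206, 0.0833, 0.4276]
clock: 38.78
position: [0.5207, 0.08, 0.4284]
t 38.8 tcpS [ 0.2 45.5] z 428.4 yawS deg 0.03 F [-0.1 -0.4 -4.4] gap 0.0251 gf 30.0
shift now [0.001 0.001 0.384] rot [0.    0.002 0.   ] shift after rot [-0.     0.001  0.384]
[[335.0, 205.1], [329.2, 151.6], [257.4, 213.2], [252.2, 159.6]]
```

View pics/t8.png

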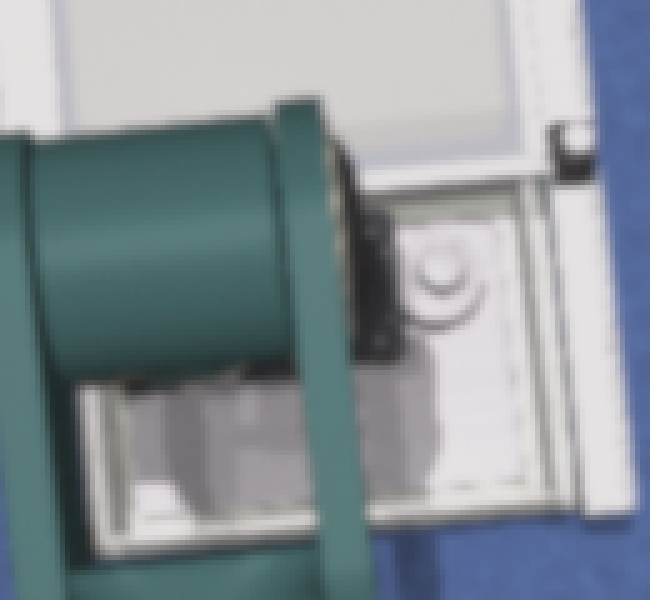

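Weight A has moved since the last picture. It was knocked from (308.6,180.4) to about (318.4,165), roughly (+40,−75) mm on the pan, and is still upright. I'll place B first, then re-place A.

```bash
python3 -m jog '[[-1,-0.002,0.001,0.13,0,0,0],[-1,0,0,0.13,0,0,0],[-1,0,0,0.1,0,0,0],[-1,0,0,0.02,0,0,0],[-1,0,0,0,0,0,0]]'|sed -n 1,4p
python3 -m jog '[[-1,0,0,0.016,0,0,0],[-1,0,0,0,0,0,0],[-1,0,0,0,0,0,0]]'|sed -n 1,4p
python3 -m jog '[[-1,0,0,0.006,0,0,0],[-1,0,0,0,0,0,0],[-1,0,0,0,0,0,0]]'|sed -n 1,4p
python3 -m jog '[[-1,0,0,0.004,0,0,0],[-1,0,0,0,0,0,0],[-1,0,0,0,0,0,0]]'|sed -n 1,4p
```

```text
clock: 39.45
position: [0.5202, 0.0789, 0.2788]
orientation: [[0.995, 0.096, 0.0], [0.096, -0.995, 0.0], [0.0, 0.0, -1.0]]
ft_force: [0.1, 0.3, -3.9]
clock: 39.83
position: [0.5201, 0.0796, 0.2722]
orientation: [[0.995, 0.097, 0.001], [0.097, -0.995, 0.0], [0.001, 0.0, -1.0]]
ft_force: [-0.6, 0.0, -5.1]
clock: 40.2
position: [0.52, 0.0796, 0.2693]
orientation: [[0.995, 0.097, 0.0], [0.097, -0.995, 0.0], [0.0, -0.0, -1.0]]
ft_force: [0.4, 0.5, -4.4]
clock: 40.58
position: [0.52, 0.0796, 0.2678]
orientation: [[0.995, 0.097, 0.0], [0.097, -0.995, 0.0], [0.0, -0.0, -1.0]]
ft_force: [0.2, -0.4, -1.9]
```

```bash
python3 -m jog '[[-1,0,0,0.004,0,0,0],[-1,0,0,0,0,0,0],[-1,0,0,0,0,0,0]]'|sed -n 1,4p
python3 -m jog '[[-1,0,0,0.004,0,0,0],[-1,0,0,0,0,0,0],[-1,0,0,0,0,0,0]]'|sed -n 1,4p
python3 -m jog '[[-1,0,0,0.004,0,0,0],[-1,0,0,0,0,0,0],[-1,0,0,0,0,0,0]]'|sed -n 1,4p
```

```text
clock: 40.95
position: [0.52, 0.0796, 0.2661]
orientation: [[0.995, 0.097, 0.0], [0.097, -0.995, 0.0], [0.0, -0.0, -1.0]]
ft_force: [1.4, 0.1, -2.2]
clock: 41.32
position: [0.52, 0.0796, 0.2645]
orientation: [[0.995, 0.097, 0.0], [0.097, -0.995, 0.0], [0.0, -0.0, -1.0]]
ft_force: [1.6, 0.3, -0.5]
clock: 41.7
position: [0.52, 0.0796, 0.263]
orientation: [[0.995, 0.097, 0.0], [0.097, -0.995, 0.0], [0.0, -0.0, -1.0]]
ft_force: [1.8, 1.7, 1.9]
```

```bash
python3 -m jog '[[0.1,0,0,0,0,0,0],[0.1,0,0,0,0,0,0],[0.1,0,0,0,0,0,0],[0.1,0,0,-0.06,0,0,0],[0.1,0,0,-0.13,0,0,0]]'|sed -n 4,6p
python3 -m jog '[[0.2,0,0,-0.13,0,0,0],[0.2,-0.08,-0.13,0,0,0,0],[0.2,-0.08,-0.13,0,0,0,0],[0.2,-0.08,-0.13,0,0,0,0],[0.2,0,-0.1,0,0,0,0]]'|head -2
python3 -c "
from h import *
d=snap('top'); z=d['image'][:,:,::-1]; cv2.imwrite('pics/t9.png',cv2.resize(z[110:230,230:360],(650,600),interpolation=3)); st()"
```

```text
ft_force: [0.8, 0.4, -0.2]
finger_gap: 0.051
gripper_force: 0.0
clock: 42.95
position: [0.4034, 0.2667, 0.3915]
t 43.0 tcpS [-97.9 245.6] z 391.0 yawS deg 0.12 F [-0.6  0.1 -1.7] gap 0.056 gf 0.0
```

View pics/t9.png

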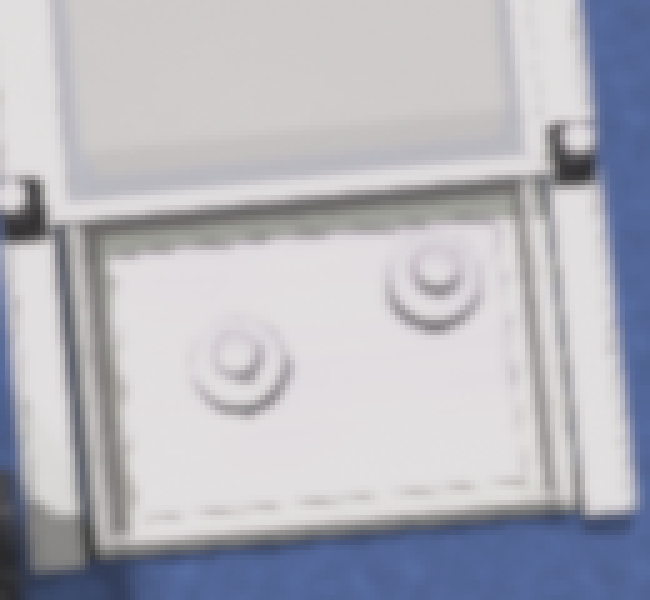

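B's knob is at (238,354) and A's at (436,269) in the crop, both upright. The pan corners are at about (108,258), (496,220), (525,483) and (140,520).

```bash
python3 -c "
from h import *
d=snap('top'); f=lambda u,v:(230+u/5,110+v/5)
A=toS(onz(d,f(436,269),.1));B=toS(onz(d,f(238,354),.1));Bt=toS((.52,.0796))
print(A,B,Bt,'A corrected',A-B+Bt)
C=[toS(onz(d,f(*c),.033)) for c in((108,258),(496,220),(525,483),(140,520))]; print(np.round(C,4).tolist(),'pan centre',np.mean(C,0),'corr',np.mean(C,0)-B+Bt)
a=A-B+Bt; need(a[0],a[1],.36)"
```

```text
[ 0.03860768 -0.07351005] [0.00207933 0.04298498] [-0.00057073  0.04518913] A corrected [ 0.03595763 -0.07130591]
[[0.0744, 0.1175], [0.073, -0.1142], [-0.0844, -0.1145], [-0.0825, 0.1136]] pan centre [-0.00485923  0.00060139] corr [-0.00750928  0.00280554]
t 43.0 tcpS [-97.4 243.8] z 390.8 yawS deg 0.19 F [-0.   1.  -0.6] gap 0.0556 gf 0.0
shift now [0.331 0.789 0.076] rot [-0.     0.     0.002] shift after rot [0.333 0.788 0.077]
```

To place A accurately I want the pan centre in the arm's own frame. I'll touch the right post lightly from behind, which gives the finger depth and so the scale's x.

```bash
python3 -m jog '[[-1,0.074,0.125,0,0,0,0],[-1,0.074,0.125,0,0,0,0],[-1,0.074,0.125,0,0,0,0],[-1,0.074,0.125,0,0,0,0],[-1,0.074,0.125,0,0,0,0]]'|head -2
python3 -m jog '[[-1,0.074,0.125,0,0,0,0],[-1,0.074,0.125,0,0,0,0],[-1,0.074,0.123,0,0,0,0],[-1,0,0,0,0,0,0],[-1,0,0,0.14,0,0,0]]'|head -2
python3 -m jog '[[-1,0,0,0,0,0,0],[-1,-0.03,0,0,0,0,0],[-1,0,0,0,0,0,0]]'|head -5
python3 -c "
from h import *
d=snap('top'); f=lambda u,v:(230+u/5,110+v/5)
print('B body',toS(onz(d,f(240,365),.067)),'A body',toS(onz(d,f(434,283),.067)))
st()"
```

```text
clock: 43.68
position: [0.5777, 0.0282, 0.3908]
clock: 44.3
position: [0.6801, -0.1101, 0.3382]
clock: 44.68
position: [0.6671, -0.1102, 0.3376]
orientation: [[0.995, 0.097, 0.003], [0.097, -0.995, -0.001], [0.003, 0.001, -1.0]]
ft_force: [0.0, 0.1, 0.1]
finger_gap: 0.0008
B body [-0.00085638  0.04407191] A body [ 0.03496674 -0.07253614]
t 44.7 tcpS [ 127.8 -157.9] z 337.4 yawS deg -0.0 F [ 1.  -0.2  1.1] gap 0.0006 gf 0.0
```

```bash
g(){ grep -E 'position|ft_force'; }
python3 -m jog '[[-1,-0.022,0,0,0,0,0],[-1,0,0,0,0,0,0],[-1,0,0,0,0,0,0]]'|g
python3 -m jog '[[-1,-0.004,0,0,0,0,0],[-1,0,0,0,0,0,0],[-1,0,0,0,0,0,0]]'|g
python3 -m jog '[[-1,-0.004,0,0,0,0,0],[-1,0,0,0,0,0,0],[-1,0,0,0,0,0,0]]'|g
python3 -m jog '[[-1,-0.004,0,0,0,0,0],[-1,0,0,0,0,0,0],[-1,0,0,0,0,0,0]]'|g
python3 -m jog '[[-1,-0.004,0,0,0,0,0],[-1,0,0,0,0,0,0],[-1,0,0,0,0,0,0]]'|g
python3 -c "
from h import *
st()"
```

```text
position: [0.659, -0.1111, 0.335]
ft_force: [0.3, -0.7, -0.9]
position: [0.6575, -0.1112, 0.3348]
ft_force: [-0.7, -0.1, 0.0]
position: [0.6559, -0.1114, 0.3349]
ft_force: [0.5, 0.1, -0.4]
position: [0.6543, -0.1116, 0.3349]
ft_force: [-0.2, 0.9, -0.5]
position: [0.6529, -0.1116, 0.3349]
ft_force: [5.2, -0.2, -1.7]
t 46.6 tcpS [ 113.2 -158. ] z 334.9 yawS deg 0.0 F [ 5.2 -0.2 -1.7] gap 0.0008 gf 2.7
```

```bash
python3 -m jog '[[-1,0.01,0,0,0,0,0],[-1,0,0,-0.14,0,0,0],[0.2,-0.13,0.08,0,0,0,0],[0.2,-0.13,0.08,0,0,0,0],[0.2,-0.13,0.08,0,0,0,0]]'|head -1
python3 -m jog '[[0.2,-0.13,0.08,0,0,0,0],[0.2,-0.13,0.08,0,0,0,0],[0.2,0,0,0,0,0,0]]'|head -2
python3 -c "
from h import *
from scipy.ndimage import map_coordinates as mc
ds=[snap('top') for _ in range(4)]; d=ds[0]; g=np.mean([x['image'].astype(float).mean(2) for x in ds],0)
cv2.imwrite('pics/raw10.png',d['image'][:,:,::-1])
def prof(pts):
    u=proj(d,pts); return mc(g,[u[:,1],u[:,0]],order=1)
xs=np.arange(-.11,.1101,.002)
for y0 in((.075,.105),(-.03,.02)):
    a=np.mean([prof([[*toW((x,y)),.034] for x in xs]) for y in np.linspace(*y0,8)],0); print(y0,[(round(x*1000),int(v)) for x,v in zip(xs,a) if abs(x)>.06])
ys=np.arange(-.15,.1501,.002)
a=np.mean([prof([[*toW((x,y)),.034] for y in ys]) for x in np.linspace(-.06,-.04,8)],0); print([(round(y*1000),int(v)) for y,v in zip(ys,a) if abs(y)>.1])
"
```

```text
clock: 47.22
clock: 47.6
position: [0.411, -0.2975, 0.3913]
(0.075, 0.105) [(-110, 108), (-108, 101), (-106, 94), (-104, 94), (-102, 103), (-100, 118), (-98, 138), (-96, 163), (-94, 190), (-92, 211), (-90, 220), (-88, 224), (-86, 223), (-84, 220), (-82, 215), (-80, 214), (-78, 218), (-76, 222), (-74, 225), (-72, 226), (-70, 226), (-68, 226), (-66, 226), (-64, 226), (-62, 226), (60, 225), (62, 225), (64, 225), (66, 225), (68, 225), (70, 223), (72, 218), (74, 207), (76, 189), (78, 172), (80, 163), (82, 160), (84, 158), (86, 152), (88, 141), (90, 128), (92, 116), (94, 112), (96, 120), (98, 144), (100, 177), (102, 205), (104, 218), (106, 222), (108, 221), (110, 215)]
(-0.03, 0.02) [(-110, 109), (-108, 102), (-106, 96), (-104, 95), (-102, 103), (-100, 118), (-98, 137), (-96, 162), (-94, 189), (-92, 209), (-90, 220), (-88, 223), (-86, 221), (-84, 217), (-82, 212), (-80, 213), (-78, 217), (-76, 222), (-74, 225), (-72, 226), (-70, 226), (-68, 226), (-66, 226), (-64, 226), (-62, 226), (60, 226), (62, 226), (64, 226), (66, 225), (68, 224), (70, 223), (72, 217), (74, 205), (76, 186), (78, 170), (80, 161), (82, 158), (84, 156), (86, 150), (88, 139), (90, 126), (92, 116), (94, 113), (96, 124), (98, 150), (100, 182), (102, 207), (104, 219), (106, 222), (108, 220), (110, 214)]
[(-150, 213), (-148, 196), (-146, 177), (-144, 171), (-142, 182), (-140, 201), (-138, 212), (-136, 213), (-134, 205), (-132, 190), (-130, 172), (-128, 162), (-126, 168), (-124, 188), (-122, 207), (-120, 217), (-118, 220), (-116, 219), (-114, 218), (-112, 219), (-110, 221), (-108, 223), (-106, 225), (-104, 226), (-102, 226), (100, 226), (102, 226), (104, 226), (106, 226), (108, 226), (110, 225), (112, 224), (114, 220), (116, 212), (118, 197), (120, 179), (122, 159), (124, 143), (126, 134), (128, 133), (130, 142), (132, 157), (134, 175), (136, 186), (138, 184), (140, 169), (142, 143), (144, 120), (146, 112), (148, 133), (150, 165)]
```

```bash
python3 -c "
from h import *
need(.0355,-.0715,.30)"
```

```text
t 47.8 tcpS [-142.2 -317.7] z 390.8 yawS deg 0.05 F [ 1.1 -0.1 -0.3] gap 0.0554 gf 0.0
shift now [ 0.445 -0.615  0.227] rot [-0.    -0.     0.001] shift after rot [ 0.444 -0.615  0.227]
```

```bash
python3 -m jog '[[0,0.089,-0.123,0,0,0,0],[0,0.089,-0.123,0,0,0,0],[0,0.089,-0.123,0,0,0,0],[0,0.089,-0.123,0,0,0,0],[0,0.089,-0.123,0,0,0,0]]'|head -2
python3 -m jog '[[0,0,0,0,0,0,0],[0,0,0,0.1,0,0,0],[0,0,0,0.05,0,0,0],[0,0,0,0,0,0,0]]'|head -2
python3 -c "
from h import *
need(.0355,-.0715,.262)
d=snap('side'); im=d['image'][:,:,::-1]
cv2.imwrite('pics/s11.png',cv2.resize(im[150:285,220:400],(800,600),interpolation=3))"
```

```text
clock: 48.42
position: [0.568, -0.0302, 0.3907]
clock: 48.92
position: [0.5665, -0.0337, 0.3295]
t 48.9 tcpS [ 34.8 -72.1] z 329.5 yawS deg -0.0 F [0.5 0.6 0.5] gap 0.0466 gf 0.0
shift now [ 0.002 -0.001  0.169] rot [-0.     0.002 -0.   ] shift after rot [ 0.002 -0.002  0.169]
```

View pics/s11.png

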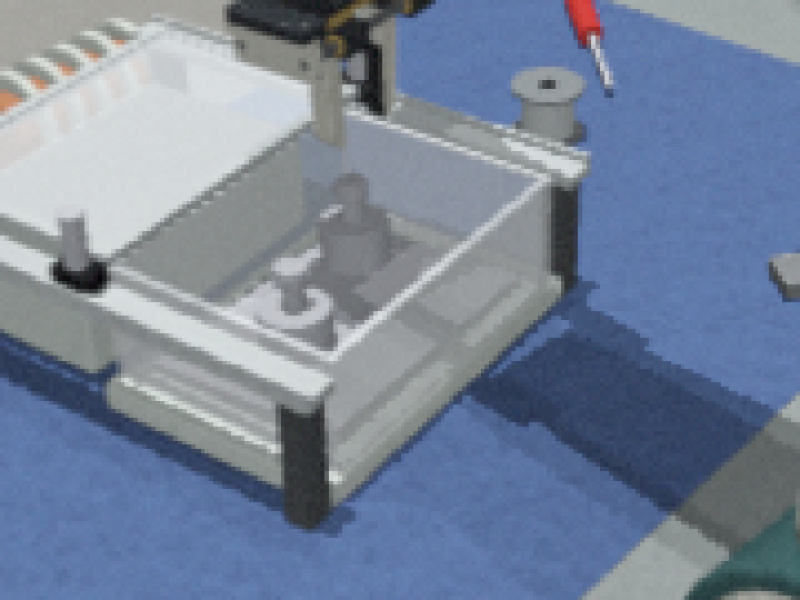

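Both weights are upright and the fingers straddle A's knob at (350,185). Descend and grip.

```bash
g(){ grep -E 'position|ft_force|gap'; }
python3 -m jog '[[0,0.002,-0.001,0.08,0,0,0],[0,0,0,0.06,0,0,0],[0,0,0,0.022,0,0,0],[0,0,0,0,0,0,0],[0,0,0,0,0,0,0]]'|g
python3 -m jog '[[-1,0,0,0,0,0,0],[-1,0,0,0,0,0,0],[-1,0,0,0,0,0,0],[-1,0,0,0,0,0,0]]' 30 |g
python3 -m jog '[[-1,0,0,-0.03,0,0,0],[-1,0,0,-0.03,0,0,0],[-1,0,0,0,0,0,0],[-1,0,0,0,0,0,0]]'|g
python3 -c "
from h import *
need(-.0005,-.0445,.28)"
```

```text
position: [0.5678, -0.0332, 0.2676]
ft_force: [-0.6, -0.7, 0.3]
finger_gap: 0.0459
position: [0.5676, -0.0334, 0.2664]
ft_force: [1.5, -3.9, 2.0]
finger_gap: 0.0248
position: [0.5674, -0.0331, 0.2897]
ft_force: [-0.6, -0.6, -5.1]
finger_gap: 0.0246
t 50.6 tcpS [ 35.7 -71.6] z 289.7 yawS deg -0.0 F [-0.6 -0.6 -5.1] gap 0.0246 gf 30.0
shift now [-0.09  -0.068  0.024] rot [-0.  0. -0.] shift after rot [-0.09  -0.068  0.024]
```

```bash
g(){ grep -E 'position|ft_force'; }
python3 -m jog '[[-1,-0.045,-0.034,0,0,0,0],[-1,-0.045,-0.034,0,0,0,0],[-1,0,0,0,0,0,0],[-1,0,0,0.032,0,0,0],[-1,0,0,0,0,0,0]]'|g
python3 -m jog '[[-1,0,0,0.01,0,0,0],[-1,0,0,0,0,0,0],[-1,0,0,0,0,0,0]]'|g
python3 -m jog '[[-1,0,0,0.004,0,0,0],[-1,0,0,0,0,0,0],[-1,0,0,0,0,0,0]]'|g
python3 -m jog '[[-1,0,0,0.004,0,0,0],[-1,0,0,0,0,0,0],[-1,0,0,0,0,0,0]]'|g
```

```text
position: [0.5292, -0.0098, 0.2756]
ft_force: [0.1, 0.3, -3.6]
position: [0.5291, -0.0097, 0.2735]
ft_force: [-0.4, -0.8, -2.5]
position: [0.529, -0.0096, 0.2718]
ft_force: [-1.2, -0.8, -1.6]
position: [0.5291, -0.0097, 0.2703]
ft_force: [-0.5, -1.9, 2.5]
```

```bash
python3 -c "
from h import *
need(-.0005,-.0445,.27)"
```

```text
t 52.4 tcpS [ -0.2 -44.5] z 270.3 yawS deg -0.01 F [-0.5 -1.9  2.5] gap 0.0247 gf 30.0
shift now [-0.001 -0.     0.001] rot [ 0. -0. -0.] shift after rot [-0.001 -0.     0.001]
```

```bash
python3 -m jog '[[0,0,0,0,0,0,0],[0,0,0,0,0,0,0],[0,0,0,0,0,0,0],[0,0,0,-0.06,0,0,0],[0,0,0,-0.13,0,0,0]]'|sed -n 4,6p
python3 -m jog '[[-1,0,0,-0.12,0,0,0],[-1,-0.06,0.14,0,0,0,0],[-1,-0.06,0.14,0,0,0,0],[-1,-0.06,0.14,0,0,0,0],[-1,-0.06,0.14,0,0,0,0]]'|head -2
python3 -m jog '[[-1,-0.06,0.14,0,0,0,0],[-1,0,0,0,0,0,0]]'|head -2
python3 -c "
from h import *
d=snap('top'); z=d['image'][:,:,::-1]; cv2.imwrite('pics/t12.png',np.hstack([cv2.resize(z[110:230,230:360],(540,500),interpolation=3),cv2.resize(z[120:280,120:210],(250,500),interpolation=3)])); np.save('open.npy',d['image']); st()"
```

```text
ft_force: [0.4, -0.5, -0.3]
finger_gap: 0.0464
gripper_force: 0.0
clock: 53.6
position: [0.4542, -0.2434, 0.3942]
clock: 53.85
position: [0.4353, -0.3029, 0.3937]
t 53.9 tcpS [-121.  -325.7] z 393.7 yawS deg -0.18 F [-0.1  0.3 -0.8] gap 0.0004 gf 0.0
```

View pics/t12.png

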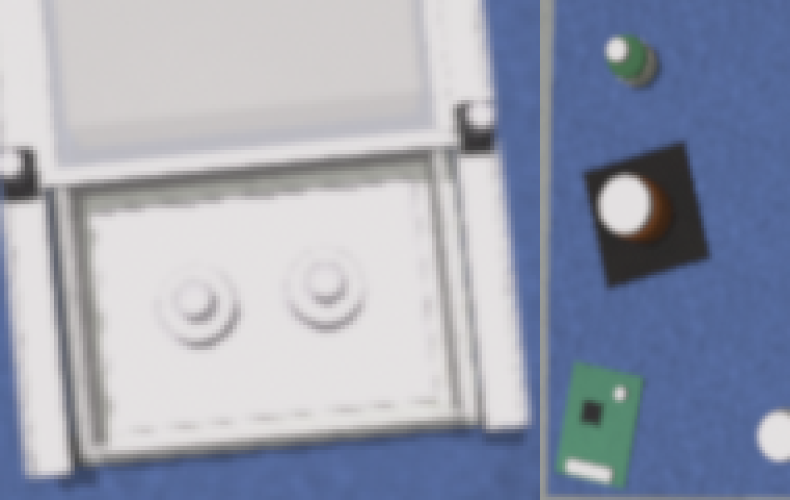

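Both weights stand symmetrically on the pan, at (198,300) and (325,283) in the left crop, and the jar stands on the mat. Now I'll close the lid, starting with the right post from behind.

```bash
g(){ grep -E 'position|ft_force'; }
python3 -m jog '[[-1,0.126,-0.086,0,0,0,0],[-1,0.126,-0.086,0,0,0,0],[-1,0.126,-0.086,0,0,0,0],[-1,0.126,-0.086,0,0,0,0],[-1,0.126,-0.086,0,0,0,0]]'|g
python3 -m jog '[[-1,0,0,0,0,0,0],[-1,0,0,0.148,0,0,0],[-1,0,0,0,0,0,0],[-1,0,0,0,0,0,0]]'|g
python3 -c "
from h import *
need(.081,-.155,.333)"
```

```text
position: [0.6723, -0.1008, 0.3942]
ft_force: [0.2, -1.4, 0.2]
position: [0.6707, -0.1042, 0.337]
ft_force: [-0.1, 0.4, 0.0]
t 55.0 tcpS [ 131.6 -152.3] z 337.0 yawS deg -0.0 F [-0.1  0.4  0. ] gap 0.0005 gf 0.0
shift now [-0.127  0.007  0.01 ] rot [ 0.    -0.001 -0.   ] shift after rot [-0.127  0.007  0.01 ]
```

```bash
g(){ grep -E 'position|ft_force'; }
python3 -m jog '[[-1,-0.03,0.007,0.008,0,0,0],[-1,-0.03,0,0,0,0,0],[-1,-0.03,0,0,0,0,0],[-1,-0.03,0,0,0,0,0],[-1,-0.007,0,0,0,0,0]]'|g
python3 -m jog '[[-1,0,0,0,0,0,0],[-1,0.01,0,0,0,0,0],[-1,0,0,-0.14,0,0,0]]'|g
python3 -m jog '[[-1,0.023,-0.154,0,0,0,0],[-1,0.023,-0.154,0,0,0,0],[-1,0.023,-0.154,0,0,0,0],[-1,0.023,-0.154,0,0,0,0],[-1,0.023,-0.154,0,0,0,0]]'|g
python3 -m jog '[[-1,0,0,0,0,0,0],[-1,0,0,0.14,0,0,0],[-1,0,0,0,0,0,0]]'|g
python3 -c "
from h import *
need(.048,.155,.333)"
```

```text
position: [0.6197, -0.1124, 0.3332]
ft_force: [8.1, -2.4, -1.8]
position: [0.6241, -0.1117, 0.3845]
ft_force: [1.1, 0.5, 0.3]
position: [0.6401, 0.2013, 0.3882]
ft_force: [-0.4, -0.6, 0.4]
position: [0.6399, 0.1986, 0.3279]
ft_force: [-0.0, -0.6, 0.6]
t 57.0 tcpS [130.3 152. ] z 327.9 yawS deg -0.03 F [-0.  -0.6  0.6] gap 0.0002 gf 0.0
shift now [-0.206 -0.007 -0.011] rot [ 0.001  0.004 -0.   ] shift after rot [-0.206 -0.008 -0.013]
```

```bash
g(){ grep -E 'position|ft_force'; }
python3 -m jog '[[-1,-0.03,-0.007,-0.004,0,0,0],[-1,-0.03,0,0,0,0,0],[-1,-0.03,0,0,0,0,0],[-1,-0.03,0,0,0,0,0],[-1,-0.03,0,0,0,0,0]]'|g
python3 -m jog '[[-1,-0.03,0,0,0,0,0],[-1,-0.026,0,0,0,0,0],[-1,0,0,0,0,0,0]]'|g
python3 -c "
from h import *
st()"
python3 -m jog '[[-1,0.01,0,0,0,0,0],[-1,0,0,-0.14,0,0,0],[-1,0.023,0.155,0,0,0,0],[-1,0.023,0.155,0,0,0,0],[-1,0.023,0.155,0,0,0,0]]'|g
python3 -m jog '[[-1,0.023,0.155,0,0,0,0],[-1,0.023,0.155,0,0,0,0],[-1,0,0,0,0,0,0],[-1,0,0,0.14,0,0,0],[-1,0,0,0,0,0,0]]'|g
python3 -c "
from h import *
need(.015,-.155,.333)"
```

```text
position: [0.5799, 0.1961, 0.3359]
ft_force: [7.1, 0.8, 0.9]
position: [0.5575, 0.194, 0.3354]
ft_force: [0.2, 0.3, 0.1]
t 58.0 tcpS [ 47.8 155.4] z 335.4 yawS deg -0.0 F [0.2 0.3 0.1] gap 0.0006 gf 0.0
position: [0.608, 0.0108, 0.3895]
ft_force: [0.4, -0.1, 0.3]
position: [0.6374, -0.1081, 0.3294]
ft_force: [-0.5, -0.2, 0.6]
t 59.3 tcpS [  98.1 -153. ] z 329.4 yawS deg 0.01 F [-0.5 -0.2  0.6] gap 0.0005 gf 0.0
shift now [-0.208  0.005 -0.008] rot [-0.001  0.004  0.   ] shift after rot [-0.208  0.005 -0.009]
```

```bash
g(){ grep -E 'position|ft_force'; }
python3 -m jog '[[-1,-0.03,0.005,0,0,0,0],[-1,-0.03,0,0,0,0,0],[-1,-0.03,0,0,0,0,0],[-1,-0.03,0,0,0,0,0],[-1,-0.03,0,0,0,0,0]]'|g
python3 -m jog '[[-1,-0.03,0,0,0,0,0],[-1,-0.028,0,0,0,0,0],[-1,0,0,0,0,0,0]]'|g
python3 -c "
from h import *
st()"
python3 -m jog '[[-1,0.01,0,0,0,0,0],[-1,0,0,-0.14,0,0,0],[-1,0.023,-0.155,0,0,0,0],[-1,0.023,-0.155,0,0,0,0],[-1,0.023,-0.155,0,0,0,0]]'|g
python3 -m jog '[[-1,0.023,-0.155,0,0,0,0],[-1,0.023,-0.155,0,0,0,0],[-1,0,0,0,0,0,0],[-1,0,0,0.14,0,0,0],[-1,0,0,0,0,0,0]]'|g
python3 -c "
from h import *
need(-.018,.155,.333)"
```

```text
position: [0.5778, -0.1163, 0.3356]
ft_force: [9.4, 1.0, -3.7]
position: [0.5543, -0.1186, 0.3356]
ft_force: [0.4, -0.3, -0.1]
t 60.3 tcpS [  14.4 -155.4] z 335.6 yawS deg -0.01 F [ 0.4 -0.3 -0.1] gap 0.0002 gf 0.0
position: [0.5685, 0.0708, 0.3901]
ft_force: [0.8, 0.1, 0.8]
position: [0.5745, 0.1932, 0.33]
ft_force: [-0.5, -0.5, 0.3]
t 61.5 tcpS [ 64.6 153. ] z 330.0 yawS deg -0.02 F [-0.5 -0.5  0.3] gap 0.0005 gf 0.0
shift now [-0.207 -0.005 -0.006] rot [ 0.001  0.004 -0.   ] shift after rot [-0.207 -0.005 -0.008]
```

```bash
g(){ grep -E 'position|ft_force'; }
python3 -m jog '[[-1,-0.03,-0.005,0,0,0,0],[-1,-0.03,0,0,0,0,0],[-1,-0.03,0,0,0,0,0],[-1,-0.03,0,0,0,0,0],[-1,-0.03,0,0,0,0,0]]'|g
python3 -m jog '[[-1,-0.03,0,0,0,0,0],[-1,-0.027,0,0,0,0,0],[-1,0,0,0,0,0,0]]'|g
python3 -c "
from h import *
st()"
python3 -m jog '[[-1,0.01,0,0,0,0,0],[-1,0,0,-0.14,0,0,0],[-1,0.023,0.155,0,0,0,0],[-1,0.023,0.155,0,0,0,0],[-1,0.023,0.155,0,0,0,0]]'|g
python3 -m jog '[[-1,0.023,0.155,0,0,0,0],[-1,0.023,0.155,0,0,0,0],[-1,0,0,0,0,0,0],[-1,0,0,0.14,0,0,0],[-1,0,0,0,0,0,0]]'|g
python3 -c "
from h import *
need(-.05,-.155,.333)"
```

```text
position: [0.5144, 0.1897, 0.3356]
ft_force: [5.1, 0.8, 0.5]
position: [0.4915, 0.1876, 0.3352]
ft_force: [0.8, -0.7, 0.6]
t 62.5 tcpS [-18.4 155.4] z 335.2 yawS deg -0.0 F [ 0.8 -0.7  0.6] gap 0.0004 gf 0.0
position: [0.5421, 0.0043, 0.3897]
ft_force: [0.6, 0.9, 0.2]
position: [0.5714, -0.1146, 0.3297]
ft_force: [-0.1, 0.6, 1.2]
t 63.8 tcpS [  31.8 -153. ] z 329.7 yawS deg 0.01 F [-0.1  0.6  1.2] gap 0.0007 gf 0.0
shift now [-0.204  0.005 -0.007] rot [-0.002  0.004  0.   ] shift after rot [-0.204  0.005 -0.008]
```

```bash
g(){ grep -E 'position|ft_force'; }
python3 -m jog '[[-1,-0.03,0.005,0,0,0,0],[-1,-0.03,0,0,0,0,0],[-1,-0.03,0,0,0,0,0],[-1,-0.03,0,0,0,0,0],[-1,-0.03,0,0,0,0,0]]'|g
python3 -m jog '[[-1,-0.03,0,0,0,0,0],[-1,-0.024,0,0,0,0,0],[-1,0,0,0,0,0,0]]'|g
python3 -m jog '[[-1,0.01,0,0,0,0,0],[-1,0,0,-0.14,0,0,0],[-1,0.023,-0.155,0,0,0,0],[-1,0.023,-0.155,0,0,0,0],[-1,0.023,-0.155,0,0,0,0]]'|g
python3 -m jog '[[-1,0.023,-0.155,0,0,0,0],[-1,0.023,-0.155,0,0,0,0],[-1,0,0,0,0,0,0],[-1,0,0,0.14,0,0,0],[-1,0,0,0,0,0,0]]'|g
python3 -m jog '[[-1,-0.03,-0.005,0,0,0,0],[-1,-0.03,0,0,0,0,0],[-1,-0.03,0,0,0,0,0],[-1,-0.03,0,0,0,0,0],[-1,-0.03,0,0,0,0,0]]'|g
python3 -m jog '[[-1,-0.02,0,0,0,0,0],[-1,0,0,0,0,0,0]]'|g
python3 -c "
from h import *
st()"
```

```text
position: [0.5118, -0.1227, 0.3356]
ft_force: [10.0, 0.2, -2.3]
position: [0.49, -0.1248, 0.3354]
ft_force: [-0.6, 0.6, 0.5]
position: [0.504, 0.0646, 0.3901]
ft_force: [1.3, -0.2, 0.1]
position: [0.51, 0.187, 0.3302]
ft_force: [0.3, 0.4, 0.6]
position: [0.45, 0.1835, 0.3355]
ft_force: [6.3, 0.1, 3.2]
position: [0.442, 0.1828, 0.335]
ft_force: [-0.3, -0.6, 1.1]
t 66.9 tcpS [-68.2 155.4] z 335.0 yawS deg -0.0 F [-0.3 -0.6  1.1] gap 0.0003 gf 0.0
```

```bash
g(){ grep -E 'position|ft_force'; }
python3 -m jog '[[-1,-0.015,0,0,0,0,0],[-1,0,0,0,0,0,0]]'|g
python3 -m jog '[[-1,-0.006,0,0,0,0,0],[-1,0,0,0,0,0,0]]'|g
python3 -m jog '[[-1,-0.004,0,0,0,0,0],[-1,0,0,0,0,0,0]]'|g
python3 -c "
from h import *
st()"
```

```text
position: [0.4366, 0.1823, 0.3341]
ft_force: [2.7, -0.1, 1.5]
position: [0.4344, 0.1821, 0.3335]
ft_force: [3.8, -0.8, 4.0]
position: [0.4332, 0.182, 0.3336]
ft_force: [10.5, 0.8, 3.2]
t 67.7 tcpS [-77.1 155.5] z 333.6 yawS deg -0.01 F [10.5  0.8  3.2] gap 0.0002 gf 5.4
```

```bash
g(){ grep -E 'position|ft_force'; }
python3 -m jog '[[-1,-0.004,0,0,0,0,0],[-1,0,0,0,0,0,0]]'|g
python3 -m jog '[[-1,-0.003,0,0,0,0,0],[-1,0,0,0,0,0,0]]'|g
python3 -c "
from h import *
st()"
```

```text
position: [0.4322, 0.1818, 0.3337]
ft_force: [24.0, 1.7, -2.4]
position: [0.4314, 0.1817, 0.3338]
ft_force: [32.0, 3.3, -6.4]
t 68.2 tcpS [-78.8 155.4] z 333.8 yawS deg -0.03 F [32.   3.3 -6.4] gap 0.0003 gf 16.4
```

```bash
g(){ grep -E 'position|ft_force'; }
python3 -m jog '[[-1,0.015,0,0,0,0,0],[-1,0,0,-0.14,0,0,0],[-1,0.022,0.155,0,0,0,0],[-1,0.022,0.155,0,0,0,0],[-1,0.022,0.155,0,0,0,0]]'|g
python3 -m jog '[[-1,0.022,0.155,0,0,0,0],[-1,0.022,0.155,0,0,0,0],[-1,0,0,0,0,0,0],[-1,0,0,0.14,0,0,0],[-1,0,0,0,0,0,0]]'|g
python3 -m jog '[[-1,-0.03,0.004,0,0,0,0],[-1,-0.03,0,0,0,0,0],[-1,-0.03,0,0,0,0,0],[-1,0,0,0,0,0,0]]'|g
python3 -c "
from h import *
st()"
```

```text
position: [0.48, -0.0017, 0.3889]
ft_force: [0.7, 0.3, -0.0]
position: [0.5088, -0.1206, 0.3295]
ft_force: [-0.5, -0.1, 0.6]
position: [0.473, -0.1263, 0.3352]
ft_force: [0.3, 0.3, -0.2]
t 69.9 tcpS [ -67.3 -155.2] z 335.2 yawS deg -0.01 F [ 0.3  0.3 -0.2] gap 0.0005 gf 0.0
```

```bash
g(){ grep -E 'position|ft_force'; }
python3 -m jog '[[-1,-0.018,0,0,0,0,0],[-1,0,0,0,0,0,0]]'|g
python3 -m jog '[[-1,-0.006,0,0,0,0,0],[-1,0,0,0,0,0,0]]'|g
python3 -m jog '[[-1,-0.004,0,0,0,0,0],[-1,0,0,0,0,0,0]]'|g
python3 -m jog '[[-1,-0.004,0,0,0,0,0],[-1,0,0,0,0,0,0]]'|g
python3 -c "
from h import *
st()"
```

```text
position: [0.4664, -0.1271, 0.335]
ft_force: [3.5, 0.5, 2.7]
position: [0.4644, -0.1273, 0.3349]
ft_force: [6.3, 1.2, 4.6]
position: [0.463, -0.1274, 0.335]
ft_force: [8.8, 1.5, 5.4]
position: [0.462, -0.1275, 0.3351]
ft_force: [21.8, 2.1, 0.3]
t 70.9 tcpS [ -78.4 -155.3] z 335.1 yawS deg 0.03 F [21.8  2.1  0.3] gap 0.0001 gf 10.6
```

```bash
g(){ grep -E 'position|ft_force'; }
python3 -m jog '[[-1,-0.004,0,0,0,0,0],[-1,0,0,0,0,0,0]]'|g
python3 -m jog '[[-1,0.015,0,0,0,0,0],[-1,0,0,-0.15,0,0,0],[-1,-0.03,0.14,0,0,0,0],[-1,-0.03,0.14,0,0,0,0],[-1,-0.03,0.14,0,0,0,0]]'|g
python3 -m jog '[[-1,-0.03,0.14,0,0,0,0],[-1,0,0,0,0,0,0],[-1,0,0,0,0,0,0]]'|g
python3 -c "
from h import *
d=snap('top'); a=np.load('open.npy').astype(np.float32).mean(2); b=d['image'].astype(np.float32).mean(2)
hp=lambda x:x-cv2.GaussianBlur(x,(0,0),8)
for u,v in ((277.7,182.5),(308.5,179)):
    u=int(u);v=int(v); t=hp(a)[v-11:v+12,u-13:u+14]; r=cv2.matchTemplate(hp(b)[v-27:v+28,u-25:u+26],t,cv2.TM_CCOEFF_NORMED); _,m,_,l=cv2.minMaxLoc(r); print('weight shift px',l[0]-12,l[1]-16,'corr',round(m,2))
o=cv2.imread('pics/top0.png')[:,:,::-1].astype(np.float32).mean(2)
for n,(u,v) in dict(Lpost=(238,216),Rpost=(352,204),flux=(152,138),paste=(206,260),spool=(411,156),driver=(458,136),brush=(408,270)).items():
    t=o[v-10:v+11,u-10:u+11]; r=cv2.matchTemplate(b[v-18:v+19,u-18:u+19],t,cv2.TM_CCOEFF_NORMED); _,m,_,l=cv2.minMaxLoc(r); print(n,l[0]-8,l[1]-8,round(m,3))
st()"
```

```text
position: [0.461, -0.1276, 0.3353]
ft_force: [34.7, 3.0, -5.1]
position: [0.4452, -0.2995, 0.394]
ft_force: [1.3, -0.6, -0.3]
position: [0.4392, -0.3546, 0.3934]
ft_force: [-0.2, 0.6, -0.3]
weight shift px 0 0 corr 0.83
weight shift px 0 0 corr 0.84
Lpost 0 2 0.982
Rpost 0 3 0.959
flux 0 0 1.0
paste 0 0 1.0
spool 0 0 1.0
driver 0 0 1.0
brush 8 8 0.094
t 72.2 tcpS [-122.8 -378.7] z 393.5 yawS deg 0.02 F [-0.7  0.2 -0.2] gap 0.0003 gf 0.0
```

```bash
python3 -c "
from station import manip
print(manip.job_done())"
```

```text
the job is handed in; nothing more can be done
None
```

The job is handed in at about 72 s: both check weights on the bench stand about the pan centre, the jar is on the mat and the lid is shut against both stops. The flux, paste, spool and driver had not moved in the last picture, but the arm hid the brush there and I could not measure the pan's level directly.

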